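# Bring a spare lamp to the lamp mount for plugging in

## Robot

A 6-joint arm with a two-finger parallel gripper is mounted at the origin on a cart in front of the work surface, level with it; the furniture and walls round the work are solid. World frame = base frame: x ahead of the robot, y to its left, z up, the work surface at z = 0. Lengths are in m, angles in degrees, forces in N, time in s.
With the tool pointing down it reaches from about 0.375 to 0.9 m from the base axis. Payload 3.1 kg.
Tool frame: the origin (TCP) lies on the centre line of the jaws, within the pads' length; the fingertips stand 8 mm ahead of it and the grasp point (between the pads) lies 11 mm behind it; y points along the fingers, x is the direction in which the jaws open and shut, and the axes are right-handed (so a half turn about y gives the same grasp; the last joint's range is limited). The gripper opens to 87 mm and grips with 3 to 60 N. Pads are 19 mm wide; open, the fingers measure 117 mm over their backs; the gripper's body (75 mm by 190 mm) begins 51 mm behind the grasp point.
Start: joints at [60.075, 30.224, 82.088, -0, 67.689, -10.227], TCP at [0.211, 0.588, 0.231] pointing down, gripper open.
Joint ranges: [-176.69, 176.69], [-43.24, 126.21], [12.49, 139.97], [-82, 262], [0, 151.66], [-163.58, 163.58]. Speed limits (degrees/s): [159.86, 159.86, 180, 180, 180, 180].

## Interface

Orientations are given as a 3x3 rotation matrix whose columns are the frame's x, y, z axes.
In Python, from rig import read_state, imaging, job, spotter gives the robot as it stands.
- The arm moves only by the tool apply_moves, never from a script. Its argument "steps" is a list of rows, each an object of numbers: "x", "y", "z": the shift along the world's x, y, z in mm; "spin": the turn about the world's z in rad. In form: [{"x": .., "y": .., "z": .., "spin": ..}, ...]. A call has 1 to 12 rows; each row shifts and turns the pose as measured when the row begins; what a row does not reach is not made up. A row lasts 1/10 s, in which the tool goes at most 50 mm and 8.59 degrees, less where a joint would pass 70% of its speed; a pose out of reach is approached as far as the arm can. A call is refused whole if a number of a shift passes 50 or a number of a turn 0.15, either way. A call with a gripper value outside its range is refused whole. "grip" is the finger opening in mm, from 0 to 87, set as the call begins (left out, the last holds). The fingers move at their own pace and stop on an object; the grip force is fixed at half the most. Time passes only in rows, so rows that do not move let the fingers close. It gives the time, the measured TCP pose, the force and the opening at its end, in the units of the state.
- read_state(): the state, without advancing time (a new reading comes with each control period).
- imaging.capture(name): name is "scene" or "side" or "wrist"; returns the picture (480x640x3 uint8, red, green, blue); there is no depth.
- imaging.camera_params(name): a dict with "fov_y" (degrees; the focal length in pixels is half the picture's height over the tangent of half this angle, whatever the lens; pixels are square), "cx", "cy" (the principal point, pixels), "R" (3x3) and "t" (3): a world point X has camera coordinates R X + t. Camera axes: x right, y down, z forward; pixel columns grow to the right and rows downward; lengths in m; the calibration is good to about 2 mm. The wrist camera is an equidistant fisheye: a pixel r from the principal point sees the ray r / f radians off the axis. A picture is of the moment at which its call begins: read the wrist's pose just before it. camera_params takes no time and is no camera call; for the wrist camera it gives the pose at the moment of the call.
- job.hand_in(): hands the job in, once; it reports no verdict.
Trained networks look in the newest picture that a camera, given by its name, has taken for a name from the list of things; names that differ only in an ending like _2 or _b are one class to them, and where a whole thing is asked for, a point or a joint stands for the part that bears it (a point fixed in the world has none). Each returns a list of dicts, best first, with "score" (0 to 1); they miss things now and then, are a little off and sometimes report something else, mostly with a low value. They report only what shows in the picture. A call takes as long as a camera call. They do not tell look-alikes from the thing itself.
- spotter.cut_out(name, camera): "mask" (480x640 bool, what is visible of it) and "rect" ([left, top, width, height] in pixels, round what is visible of it).
The state is a dict: "time_s": time; "joint_positions": joint angles; "qvel": joint speeds; "tau": joint torques, N m; "position": TCP position; "tcp_rot": TCP orientation; "force": force on the tool from outside, world axes, zero at the start; "moment": the same for the moment, N m; "opening": opening from 0.0 (shut) to 1.0 (fully open).
Only numpy, scipy, OpenCV 4.12 (cv2) and the standard library are available. Lean on these libraries where they do the work, as an engineer would, in place of code of your own. Each camera call takes 0.05 s, during which the arm holds its last target.

## Task

Pull the upper drawer of the small grey-and-blue drawer unit right out to its stop, take out the spare lamp with the blue band (leave the red-banded one lying in the drawer) and carry it over the bottles to the lamp mount, the aluminium base plate with two V-shaped saddles and a lens. Stop with the lamp level about a centimetre above the saddles, lined up along them as if it were lying in them, black base over the saddle away from the lens and glass bulb over the saddle next to the lens, window facing the lens, and touching nothing but the gripper. Finish there, still holding it, so that I can push the lead onto its base before it goes down; leave the drawer out and the bottles where they stand.

Things in the scene. Friction and masses are not known exactly. Their poses are not given: they have to be found in the camera images.
- lamp_drawer (a joint): how far the upper drawer is out, in m: 0 shut (as at the start), 0.184 at its hard stop. It slides straight along the drawer unit's -x; 2 to 4 N move it and it stays where it is left. With the drawer fully out the unit's front edge is 58 mm behind the axis of the rear lamp.
- drawer_handle (a point): middle of the upper drawer's handle, 103 mm above the worktop: a level steel bar 10 mm thick, 100 mm long along the unit's y, held at its ends. Its centre line is 38 mm in front of the drawer front (33 mm clear for a finger from above). Moves with the drawer; axes as the unit's. The lower drawer is locked; its like handle is 63 mm lower.
- drawer_unit: grey bench drawer unit with two blue fronts, 215 deep (x) x 206 wide (y) x 127 mm high without handles, fixed. Origin: centre of its underside; -x points out of its front (the way the drawer opens), z up. It stands at the left, its front looking to the robot's right (world -y). A small white tin stands on top of its rear half.
- drawer_tray (a point): point on the upper drawer's floor (70 mm above the worktop) midway between the two lamps; axes as the unit's; moves with the drawer. Lamp axes lie at x = -36 and +36 mm, 29 mm above the floor, along y, in foam bars 12 mm wide, 23 mm high, at y = +62 and -30 mm; bare floor between the bars. The front, 54 mm from the nearer axis, rises 54 mm above the floor, the sides 34 mm.
- lamp_blue: lamp to bring: blue band on its black base, 164 mm long, 0.07 to 0.13 kg. Origin: centre of the flat base end; z runs along its axis to the window. Base z = 0-42 mm (34 mm thick), glass bulb z = 46-100 mm (37 mm thick, grip here), thinner tube to the window at 164 mm; centre of mass z = 78 mm. Lies level in either place in the drawer, window to the unit's -y.
- blue_base (a point): centre of the blue lamp's base end (its origin)
- blue_window (a point): centre of the blue lamp's window end (z = 164 mm on its axis)
- lamp_red: the other spare lamp, same shape, with a red band on its base; lies beside the blue one in the drawer the same way round and stays there. Origin and axes as for the blue lamp.
- lamp_mount: fixed aluminium base plate 60 x 230 x 12 mm with two metal V saddles with white lining (open upward, 48 mm across, 10 mm wide along y) at y = -41 and +41 mm and a lens ring, 54 mm across, 103 mm high, at y = +135 mm. Origin: underside, midway between the saddles; y along the lamp axis to the lens, z up. V corners 51.5 mm, arm tops 73 mm high; only the plate between the saddles.
- seat_base (a point): where the centre of the lamp's base end would be with the lamp lying in the saddles: mount x = 0, y = -61, z = 76 mm. The lamp is to be held with its base end about 10 mm above this point.
- seat_window (a point): where the centre of the lamp's window end would be with the lamp lying in the saddles: mount x = 0, y = +103, z = 76 mm. The lamp is to be held with its window end about 10 mm above this point.
- bottle_amber: brown bottle with a blue cap, 66 mm diameter, 165 mm high, about 0.25 kg, loose; origin: centre of its underside. The three bottles stand between the drawer unit and the mount, in any order.
- bottle_redcap: white bottle with a red cap, 60 mm diameter, 148 mm high, loose; origin: centre of its underside
- bottle_whitecap: white bottle with a white cap, 60 mm diameter, 140 mm high, loose; origin: centre of its underside
Things that resemble listed ones, but are neither listed nor needed, are in the scene too. What is shaped like the bottle_amber but pink is not meant.

How it is judged (in metres and radians):
On the way, in this order (a step that is already met when the one before it is completed fails the run):
1. the upper drawer is pulled out to its stop (value of joint lamp_drawer above 0.179 m), for 0.2 s.
2. the blue-banded lamp is lifted clear of the open drawer in the gripper (height (world z) of each of blue_base, blue_window above 0.15 m and contact force between the fingers and lamp_blue above 1 N and value of joint lamp_drawer above 0.17 m), for 0.1 s.
At the end, for the whole second after the job is handed in: Lamp still gripped, at rest, not touching the mount; both its ends within 9 mm sideways and 15 mm lengthwise of the seat and 3 to 25 mm above it, window to the lens. Drawer left out (over 170 mm), red-banded lamp in it, bottles upright within 30 mm of their places (x of blue_base in the frame of lamp_mount between -0.009 and 0.009 m and y of blue_base in the frame of lamp_mount between -0.076 and -0.046 m and z of blue_base in the frame of lamp_mount between 0.079 and 0.101 m and x of blue_window in the frame of lamp_mount between -0.009 and 0.009 m and y of blue_window in the frame of lamp_mount between 0.088 and 0.118 m and z of blue_window in the frame of lamp_mount between 0.079 and 0.101 m and contact force between the fingers and lamp_blue above 1 N and contact force between lamp_blue and lamp_mount below 0.05 N and linear speed of lamp_blue below 0.02 m/s and value of joint lamp_drawer above 0.17 m and distance between lamp_red and drawer_tray below 0.115 m and distance of each of bottle_amber, bottle_redcap, bottle_whitecap from where it was at the start of the episode below 0.03 m and angle between each of bottle_amber, bottle_redcap, bottle_whitecap's own z axis and vertical below 0.2 rad); the arm keeps its last pose, push and grip.
It fails at once if a bottle is knocked over or pushed away (distance of any of bottle_amber, bottle_redcap, bottle_whitecap from where it was at the start of the episode above 0.03 m or angle between any of bottle_amber, bottle_redcap, bottle_whitecap's own z axis and vertical above 0.4 rad).
It fails at once if the red-banded lamp is taken out of its place (distance between lamp_red and drawer_tray above 0.13 m).
It also fails if it takes over 51 s, if anything falls off the work surface, if the arm or the gripper's body presses on something with over 40 N, if the wrist force passes 120 N, or if a joint passes its speed limit or range.

## Working session

There is one attempt and no reset: what is moved stays moved. The work goes in short steps, Python scripts to look and compute and a tool call to move; the robot and the scene stay as the last step left them, time stands still between calls to the robot, and variables do not carry over. Pictures are saved under pics/ and viewed, and the job is handed in when it is done.

Besides the shell and the picture viewer there is one more tool, called after ">>>" as name(argument=value, ...), one argument or row to a line, values as JSON. apply_moves: Moves the arm, as the interface text tells. Its arguments: {"type":"object","properties":{"steps":{"type":"array"},"grip":{"type":"number"}},"required":["steps"]}

```bash
mkdir -p pics; ls
python3 - <<'E'
from rig import read_state, imaging
import cv2
s=read_state();print(s)
for n in ["scene","side","wrist"]:
    p=imaging.camera_params(n);print(n,p)
    im=imaging.capture(n);cv2.imwrite(f"pics/{n}0.png",im[:,:,::-1])
E
```

```text
pics
{'time_s': 0.0, 'joint_positions': array([ 6.00745057e+01,  3.02766651e+01,  8.21546603e+01, -2.26431082e-03,
        6.76904110e+01, -1.02260623e+01]), 'qvel': array([-0.09240948,  0.02787502, -0.00225416,  0.03408965,  0.02260986,
       -0.03607949]), 'tau': array([-1.41882123e-03, -4.40051830e+01, -1.76586503e+01,  6.31136843e-02,
        5.82150940e-02, -1.58931866e-04]), 'position': array([0.21029074, 0.58781006, 0.22960588]), 'tcp_rot': array([[ 3.37070687e-01, -1.02826968e-03, -9.41478781e-01],
       [ 9.41477006e-01, -1.85966402e-03,  3.37072083e-01],
       [-2.09743522e-03, -9.99997742e-01,  3.41254032e-04]]), 'force': array([ 0.23372134, -0.02035525,  0.5873098 ]), 'moment': array([ 0.04553703, -0.01816006,  0.03372438]), 'opening': 0.9977422450443735}
scene {'fov_y': 49.99008758340225, 'cx': 321.36457525349846, 'cy': 247.83646102672498, 'R': array([[ 0.60858349, -0.79338977,  0.01260207],
       [-0.43602893, -0.34764833, -0.83007193],
       [ 0.66295167,  0.49967321, -0.55751392]]), 't': array([-0.20220177,  0.31101588,  0.82818899])}
side {'fov_y': 57.43262081765174, 'cx': 321.9451898457835, 'cy': 237.468770948285, 'R': array([[ 0.95079971, -0.30906098, -0.02147607],
       [-0.22071771, -0.62711125, -0.74700413],
       [ 0.21740194,  0.71499146, -0.66447243]]), 't': array([-0.43070936,  0.26073407,  1.1825848 ])}
wrist {'fov_y': 65.70646984690485, 'cx': 319.06734019238337, 'cy': 238.14344310173738, 'R': array([[ 0.33645296,  0.94169734, -0.00235058],
       [ 0.91340919, -0.32573679,  0.2440885 ],
       [ 0.22909182, -0.08427134, -0.96975011]]), 't': array([-0.62359276, -0.03045713,  0.38952853])}
```

View pics/scene0.png

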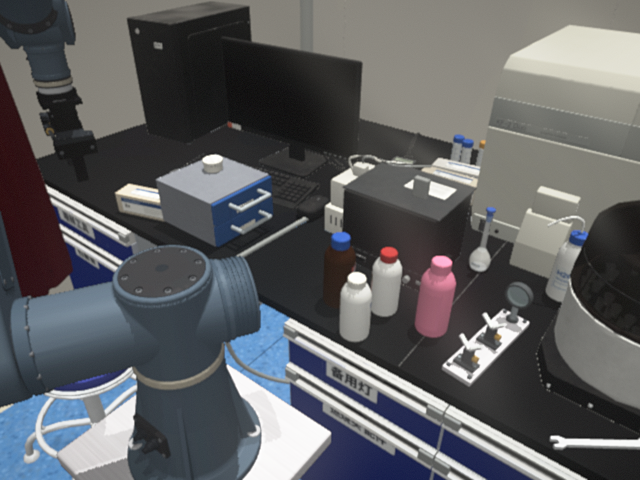

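View pics/side0.png

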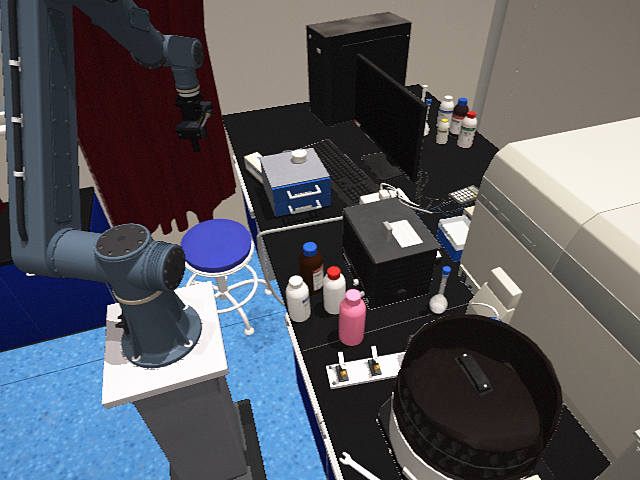

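View pics/wrist0.png

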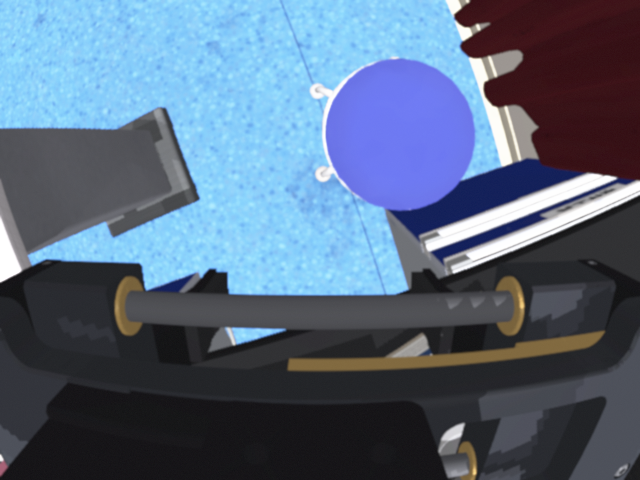

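```bash
cat > h.py <<'E'
import numpy as np, cv2
from rig import read_state, imaging, spotter
def proj(n,X,p=None):
    p=p or imaging.camera_params(n); X=np.atleast_2d(X)
    c=X@np.array(p['R']).T+p['t']; f=240/np.tan(np.radians(p['fov_y']/2))
    if n=='wrist':
        r=np.hypot(c[:,0],c[:,1]);th=np.arctan2(r,c[:,2]);k=f*th/np.maximum(r,1e-9)
        return np.c_[p['cx']+c[:,0]*k,p['cy']+c[:,1]*k]
    return np.c_[p['cx']+f*c[:,0]/c[:,2],p['cy']+f*c[:,1]/c[:,2]]
def ray(n,uv,p=None):
    p=p or imaging.camera_params(n); f=240/np.tan(np.radians(p['fov_y']/2))
    d=np.array([(uv[0]-p['cx'])/f,(uv[1]-p['cy'])/f,1.])
    if n=='wrist':
        r=np.hypot(d[0],d[1]);d=np.array([d[0]/r*np.sin(r),d[1]/r*np.sin(r),np.cos(r)])
    R=np.array(p['R']);return -R.T@p['t'],R.T@d/np.linalg.norm(d)
def atz(n,uv,z,p=None):
    o,d=ray(n,uv,p);return o+d*(z-o[2])/d[2]
def tri(a,b):
    A=np.zeros((3,3));B=np.zeros(3)
    for n,uv in (a,b):
        o,d=ray(n,uv);M=np.eye(3)-np.outer(d,d);A+=M;B+=M@o
    return np.linalg.solve(A,B)
def crop(im,x,y,w,h,k,name):
    c=cv2.resize(im[y:y+h,x:x+w],None,fx=k,fy=k,interpolation=cv2.INTER_CUBIC);cv2.imwrite('pics/'+name,c[:,:,::-1])
E
python3 - <<'E'
from h import *
s=cv2.imread('pics/scene0.png')[:,:,::-1];d=cv2.imread('pics/side0.png')[:,:,::-1]
a=[cv2.resize(x,(400,300),interpolation=2) for x in (s[140:245+5,145:285+7],d[130:220+1,250:370+1],s[270:390,430:590],d[330:405,310:410])]
cv2.imwrite('pics/c0.png',np.vstack([np.hstack(a[:2]),np.hstack(a[2:])])[:,:,::-1])
for n in("scene","side"):
    imaging.capture(n)
    for k in ["drawer_unit","drawer_handle","lamp_mount","bottle_amber","bottle_redcap","bottle_whitecap"]:
        for r in spotter.cut_out(k,n)[:3]:
            m=r['mask'];yy,xx=np.nonzero(m);print(n,k,round(r['score'],2),r['rect'],xx.mean().round(1),yy.mean().round(1))
            np.save(f'pics/m_{n}_{k}.npy',m) if r is not None else 0
E
```

```text
scene drawer_unit 0.84 [156.7, 157.0, 114.6, 84.8] 215.8 200.0
scene drawer_handle 0.72 [209.4, 175.2, 61.9, 47.9] 240.6 200.2
scene drawer_handle 0.71 [441.2, 283.5, 95.1, 101.5] 490.3 337.6
scene lamp_mount 0.7 [441.9, 282.7, 91.2, 104.1] 490.4 337.3
scene bottle_amber 0.84 [416.0, 255.8, 38.1, 81.3] 435.4 297.6
scene bottle_amber 0.74 [324.4, 231.1, 34.6, 79.7] 336.9 267.9
scene bottle_amber 0.66 [442.1, 283.9, 92.9, 102.9] 490.3 337.3
scene bottle_redcap 0.65 [368.3, 246.2, 33.3, 70.7] 385.6 282.2
scene bottle_whitecap 0.65 [341.0, 270.2, 30.1, 72.2] 355.1 307.7
scene bottle_whitecap 0.58 [210.2, 174.4, 62.2, 47.8] 241.3 200.1
side drawer_unit 0.64 [260.3, 148.6, 65.0, 67.8] 294.3 182.7
side drawer_handle 0.66 [270.0, 178.8, 61.6, 25.5] 300.2 189.7
side lamp_mount 0.86 [325.2, 335.9, 81.2, 51.6] 363.4 369.3
side bottle_amber 0.72 [298.8, 241.9, 23.1, 55.5] 311.0 267.6
side bottle_amber 0.68 [340.4, 291.8, 22.3, 54.1] 351.2 317.9
side bottle_redcap 0.77 [321.5, 267.1, 24.6, 43.5] 332.7 290.3
side bottle_whitecap 0.85 [286.4, 274.9, 21.5, 49.9] 297.3 299.3
```

View pics/c0.png

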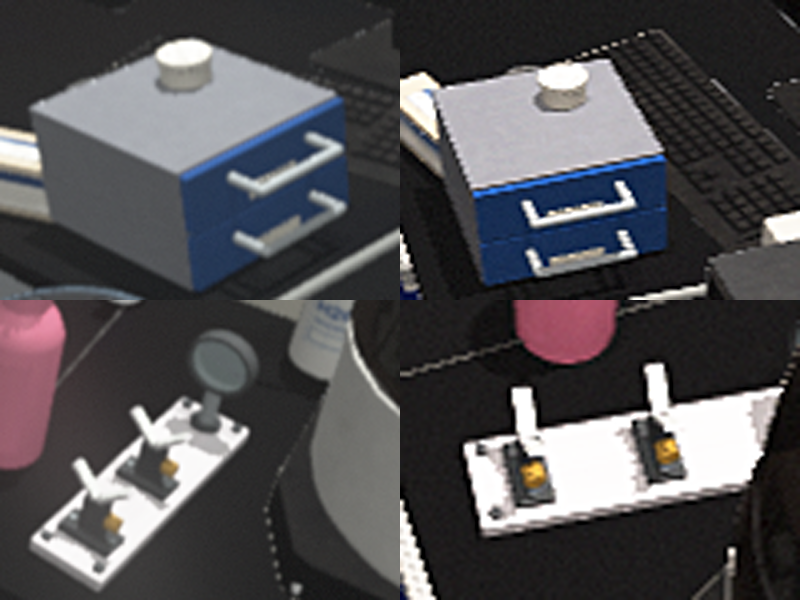

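```bash
cat > fit.py <<'E'
from h import *
from scipy.optimize import least_squares
P={n:imaging.camera_params(n) for n in("scene","side")}
def T(q,X): 
    c,s=np.cos(q[2]),np.sin(q[2]);return np.c_[q[0]+c*X[:,0]-s*X[:,1],q[1]+s*X[:,0]+c*X[:,1],X[:,2]]
def solve(obs,q0,off=False):
    def res(q):
        r=[]
        for n,X,uv in obs:
            X=np.array([X],float)
            if off and X[0,2]==.012: X[0,1]+=q[3]
            r.append(proj(n,T(q,X),P[n])[0]-uv)
        return np.ravel(r)
    o=least_squares(res,q0,loss='soft_l1');return o.x,res(o.x).reshape(-1,2)
E
python3 - <<'E'
from fit import *
sc=lambda x,y:(145+x/2.721,140+y/2.727); sd=lambda x,y:(250+(x-400)/3.306,130+y/3.297)
F,B,N,R,t=-.1075,.1075,.103,-.103,.127
obs=[("scene",(F,N,t),sc(182,180)),("scene",(F,R,t),sc(345,97)),("scene",(B,N,t),sc(32,105)),("scene",(F,N,0),sc(190,290)),("scene",(B,N,0),sc(50,220)),
("side",(B,N,t),sd(436,90)),("side",(F,N,t),sd(475,190)),("side",(F,R,t),sd(664,157)),("side",(B,R,t),sd(605,62)),("side",(F,N,0),sd(487,283)),("side",(F,R,0),sd(667,248))]
q,r=solve(obs,[.45,.6,1.57]);print("unit",q,np.degrees(q[2]));print(r.round(1))
sc=lambda x,y:(430+x/2.5,270+(y-300)/2.5); sd=lambda x,y:(310+(x-400)/4,330+(y-300)/4)
z=.012
obs=[("scene",(-.03,-.115,z),sc(32,545)),("scene",(.03,-.115,z),sc(98,580)),("scene",(-.03,.115,z),sc(185,398)),("scene",(.03,.115,z),sc(248,430)),
("scene",(0,.135,.076),sc(224,362)),("scene",(-.024,-.041,.073),sc(80,463)),("scene",(-.024,.041,.073),sc(138,409)),
("side",(-.024,-.041,.073),sd(520,390)),("side",(-.024,.041,.073),sd(655,368)),("side",(-.03,-.115,z),sd(465,443)),("side",(.03,-.115,z),sd(486,528))]
for y0 in (-.6,-1.2,.3):
  q,r=solve(obs,[.6,-.1,y0,.03],True);print("mount",q,np.degrees(q[2]));print(r.round(1).tolist())
for k,z in(("bottle_amber",.0825),("bottle_redcap",.074),("bottle_whitecap",.07)):
  pass
for nm,a,b in (("amber",(341,241),(310,246)),("redcap",(389,254),(334,271)),("wcap",(356,280),(298,280)),("pink",(441,265),(351,295))):
  print(nm,tri(("scene",a),("side",b)).round(3))
E
```

```text
unit [0.50924822 0.48891044 1.55111757] 88.87249033451262
[[-0.  -2.1]
 [-0.1 -1. ]
 [-1.  -0.7]
 [ 2.4  2.1]
 [ 0.2 -0.5]
 [-1.4 -1.1]
 [-1.   0.7]
 [ 0.7 -0.4]
 [ 1.2 -1.9]
 [-1.2  2.1]
 [ 0.1  1.4]]
mount [ 0.45571742 -0.28291085 -1.6966049   0.03922492] -97.2082999883414
[[-0.0, -2.5], [2.0, 1.4], [-0.1, -0.6], [1.4, 0.2], [0.0, 0.7], [-0.9, -1.5], [-0.9, -0.8], [0.3, -0.3], [-0.2, -0.7], [-0.4, 0.9], [-0.7, 1.6]]
mount [ 0.45571742 -0.28291085 -1.69660488  0.03922493] -97.20829934484702
[[-0.0, -2.5], [2.0, 1.4], [-0.1, -0.6], [1.4, 0.2], [0.0, 0.7], [-0.9, -1.5], [-0.9, -0.8], [0.3, -0.3], [-0.2, -0.7], [-0.4, 0.9], [-0.7, 1.6]]
mount [ 0.45571742 -0.28291085 -1.69660489  0.03922492] -97.20829969447587
[[-0.0, -2.5], [2.0, 1.4], [-0.1, -0.6], [1.4, 0.2], [0.0, 0.7], [-0.9, -1.5], [-0.9, -0.8], [0.3, -0.3], [-0.2, -0.7], [-0.4, 0.9], [-0.7, 1.6]]
amber [0.433 0.033 0.156]
redcap [ 0.47  -0.062  0.141]
wcap [ 0.375 -0.047  0.126]
pink [ 0.476 -0.169  0.16 ]
```

Run:
```python
from fit import *
print(tri(("scene",(250.8,201.6)),("side",(305,194))))
u=np.array([.50925,.48891,1.5511]);print(T(u,np.array([[-.1455,0,.103],[-.1455,.05,.103],[-.1455,-.05,.103]])))
print('box',tri(("scene",(345,195)),("side",(345,207))),tri(("scene",(440,222)),("side",(377,254))))
s=cv2.imread('pics/scene0.png')[:,:,::-1];d=cv2.imread('pics/side0.png')[:,:,::-1]
for n,im in(("scene",s),("side",d)):
  k=6;x0,y0,w,h=(200,165,80,70) if n=="scene" else (262,170,80,55)
  c=np.ascontiguousarray(cv2.resize(im[y0:y0+h,x0:x0+w],None,fx=k,fy=k,interpolation=2))
  for X in T(u,np.array([[-.1455,0,.103],[-.1455,.05,.103],[-.1455,-.05,.103]])):
    p=proj(n,X)[0];cv2.circle(c,(int((p[0]-x0)*k),int((p[1]-y0)*k)),4,(255,0,0),-1)
  cv2.imwrite(f'pics/hd_{n}.png',c[:,:,::-1])
```

```text
[0.51211692 0.36286612 0.09280181]
[[0.50638437 0.34343822 0.103     ]
 [0.45639407 0.34442297 0.103     ]
 [0.55637467 0.34245347 0.103     ]]
box [0.56913399 0.1231951  0.18086045] [ 0.56720116 -0.11035518  0.200539  ]
```

View pics/hd_scene.png

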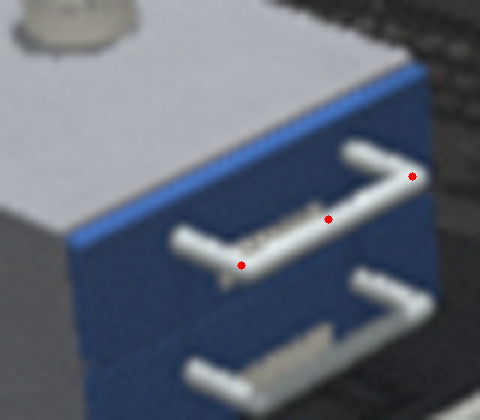

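View pics/hd_side.png

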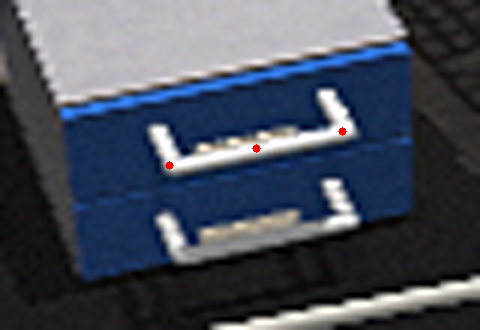

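Run:
```python
from fit import *
for a,b in (((248,267),(173,166)),((418,177),(350,132))):
  print(tri(("scene",(200+a[0]/6,165+a[1]/6)),("side",(262+b[0]/6,170+b[1]/6))), atz("scene",(200+a[0]/6,165+a[1]/6),.103),atz("side",(262+b[0]/6,170+b[1]/6),.103))
```

```text
[0.45774177 0.34218433 0.10319137] [0.45745492 0.34157264 0.103     ] [0.45792675 0.34331359 0.103     ]
[0.56142012 0.34413708 0.10018931] [0.55734147 0.34013734 0.103     ] [0.56035707 0.34074182 0.103     ]
```

>>> apply_moves(
  steps=[
    {"x": 25,"y": -20.5,"z": 0,"spin": 0.08},
    {"x": 25,"y": -20.5,"z": 0,"spin": 0.08},
    {"x": 25,"y": -20.5,"z": 0,"spin": 0.08},
    {"x": 25,"y": -20.5,"z": 0,"spin": 0.08},
    {"x": 25,"y": -20.5,"z": 0},
    {"x": 25,"y": -20.5,"z": 0},
    {"x": 25,"y": -20.5,"z": 0},
    {"x": 25,"y": -20.5,"z": 0},
    {"x": 25,"y": -20.5,"z": 0},
    {"x": 25,"y": -20.5,"z": 0},
    {"x": 25,"y": -20.5,"z": 0},
    {"x": 25,"y": -20.5,"z": 0},
  ],
  grip=32,
)

```text
invalid input at $.steps[4]: expected keys x, y, z, spin
```

>>> apply_moves(
  steps=[
    {"x": 25,"y": -20.5,"z": 0,"spin": 0.08},
    {"x": 25,"y": -20.5,"z": 0,"spin": 0.08},
    {"x": 25,"y": -20.5,"z": 0,"spin": 0.08},
    {"x": 25,"y": -20.5,"z": 0,"spin": 0.08},
    {"x": 25,"y": -20.5,"z": 0,"spin": 0},
    {"x": 25,"y": -20.5,"z": 0,"spin": 0},
    {"x": 25,"y": -20.5,"z": 0,"spin": 0},
    {"x": 25,"y": -20.5,"z": 0,"spin": 0},
    {"x": 25,"y": -20.5,"z": 0,"spin": 0},
    {"x": 25,"y": -20.5,"z": 0,"spin": 0},
    {"x": 25,"y": -20.5,"z": 0,"spin": 0},
    {"x": 25,"y": -20.5,"z": 0,"spin": 0},
  ],
  grip=32,
)

```text
time_s: 2.05
position: [0.5175, 0.3358, 0.2318]
tcp_rot: [[0.001, 0.001, -1.0], [1.0, 0.004, 0.001], [0.004, -1.0, -0.001]]
force: [0.3, 0.6, 0.3]
opening: 0.37
```

>>> apply_moves(
  steps=[
    {"x": -8,"y": 5,"z": -20,"spin": -0.02},
    {"x": 0,"y": 0,"z": -20,"spin": 0},
    {"x": 0,"y": 0,"z": 0,"spin": 0},
  ],
)

```text
time_s: 2.35
position: [0.5158, 0.3371, 0.192]
tcp_rot: [[0.03, 0.008, -1.0], [1.0, 0.005, 0.03], [0.005, -1.0, -0.008]]
force: [-0.4, 0.5, -0.1]
opening: 0.37
```

Run:
```python
from h import *
s=read_state();print(s['position'],s['tcp_rot'].round(3),s['opening'])
im=imaging.capture("wrist").copy();
for X in ([.458,.3425,.103],[.508,.3415,.103],[.558,.3405,.103]):
    p=proj("wrist",X)[0];print(p);cv2.circle(im,tuple(int(v) for v in p),3,(255,0,0),-1)
cv2.imwrite("pics/w1.png",im[:,:,::-1])
cv2.imwrite("pics/s1.png",imaging.capture("scene")[:,:,::-1])
```

```text
[0.51579207 0.3370856  0.19198665] [[ 0.03   0.008 -1.   ]
 [ 1.     0.005  0.03 ]
 [ 0.005 -1.    -0.008]] 0.3697973042290092
[323.76505792 156.74827471]
[324.25101533 231.31132978]
[324.57182911 299.34006105]
```

View pics/w1.png

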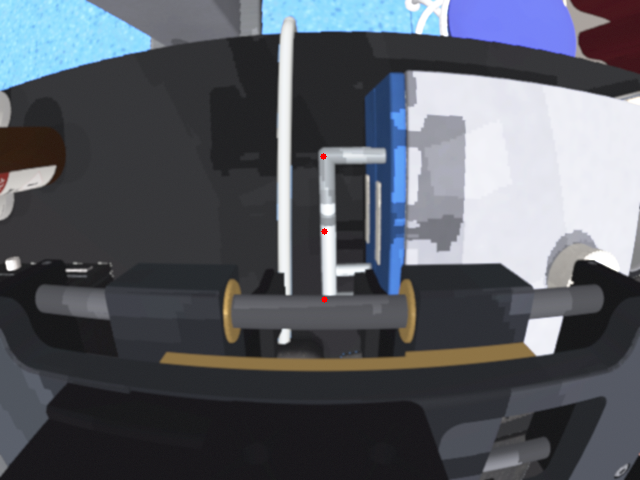

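View pics/s1.png

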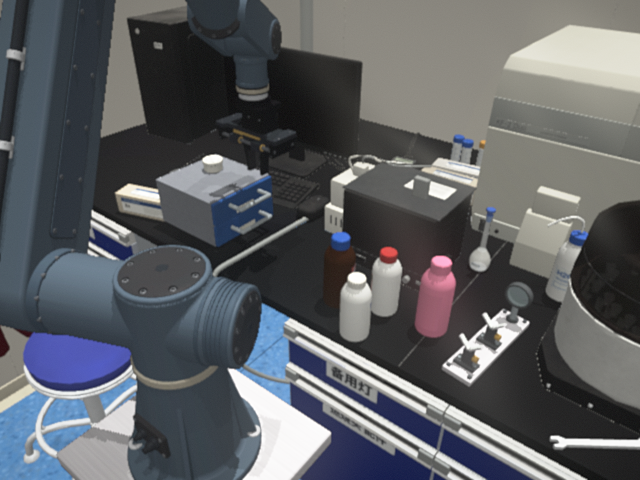

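>>> apply_moves(
  steps=[
    {"x": -6,"y": 6,"z": 0,"spin": 0},
    {"x": 0,"y": 0,"z": 0,"spin": 0},
    {"x": 0,"y": 0,"z": -25,"spin": 0},
    {"x": 0,"y": 0,"z": -15,"spin": 0},
    {"x": 0,"y": 0,"z": 0,"spin": 0},
  ],
)

```text
time_s: 2.95
position: [0.5119, 0.3483, 0.1595]
tcp_rot: [[0.025, 0.022, -0.999], [1.0, 0.012, 0.025], [0.013, -1.0, -0.022]]
force: [-0.6, -0.5, 0.0]
opening: 0.369
```

Run:
```python
from h import *
for i in range(2):
    s=read_state();print(s['position'],s['tcp_rot'].round(4).tolist(),s['joint_positions'],s['qvel'].round(2))
    imaging.capture("wrist")
s=read_state();print(s['position'],s['tcp_rot'].round(4).tolist(),s['joint_positions'],s['qvel'].round(2))
```

```text
[0.51194821 0.34826507 0.15954408] [[0.0251, 0.0218, -0.9994], [0.9996, 0.0121, 0.0254], [0.0126, -0.9997, -0.0215]] [ 23.83647225  34.10625432  87.85547339   0.15376039  56.61379741
 -64.80005022] [ 0.53 -1.37 -0.84  0.04  0.82  0.02]
[0.51236837 0.34851588 0.16043356] [[0.0251, 0.023, -0.9994], [0.9996, 0.0127, 0.0254], [0.0133, -0.9997, -0.0227]] [ 23.83937523  34.04656369  87.80235646   0.16032409  56.64945831
 -64.7987025 ] [-0.24 -0.87 -1.06  0.1   0.31  0.02]
[0.51295969 0.34862819 0.16108582] [[0.0252, 0.0244, -0.9994], [0.9996, 0.0133, 0.0256], [0.0139, -0.9996, -0.0241]] [ 23.82809693  34.00646005  87.75635957   0.156595    56.64895213
 -64.80034688] [-0.21 -0.62 -0.78 -0.04 -0.07 -0.01]
```

>>> apply_moves(
  steps=[
    {"x": -3,"y": -4,"z": -20,"spin": 0},
    {"x": 0,"y": 0,"z": -20,"spin": 0},
    {"x": 0,"y": 0,"z": -15,"spin": 0},
    {"x": 0,"y": 0,"z": 0,"spin": 0},
  ],
)

```text
time_s: 3.45
position: [0.5137, 0.347, 0.1112]
tcp_rot: [[0.024, 0.036, -0.999], [1.0, 0.018, 0.024], [0.019, -0.999, -0.036]]
force: [0.4, -0.4, 0.3]
opening: 0.366
```

>>> apply_moves(
  steps=[
    {"x": -3,"y": -3,"z": -18,"spin": 0},
  ],
)

```text
time_s: 3.55
position: [0.514, 0.3457, 0.0966]
tcp_rot: [[0.023, 0.044, -0.999], [0.999, 0.022, 0.024], [0.023, -0.999, -0.044]]
force: [0.3, -0.0, 0.2]
opening: 0.366
```

Run:
```python
from h import *
im=imaging.capture("wrist");cv2.imwrite("pics/w2.png",im[:,:,::-1])
s=read_state();print(s['position'],s['tcp_rot'].round(4).tolist(),s['force'])
```

```text
[0.51021198 0.34370143 0.09247163] [[0.0235, 0.0354, -0.9991], [0.9995, 0.0178, 0.0241], [0.0187, -0.9992, -0.035]] [-1.63286928 -0.33170121 -2.11350436]
```

View pics/w2.png

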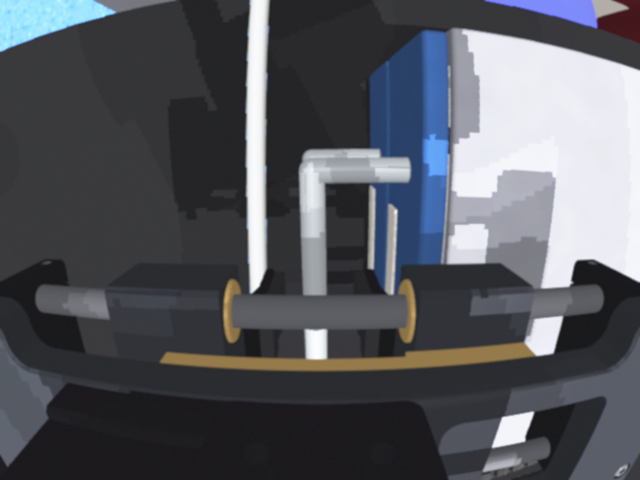

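>>> apply_moves(
  steps=[
    {"x": 0,"y": 0,"z": 0,"spin": 0},
    {"x": 0,"y": 0,"z": 0,"spin": 0},
    {"x": 0,"y": -10,"z": 0,"spin": 0},
    {"x": 0,"y": -20,"z": 0,"spin": 0},
    {"x": 0,"y": -20,"z": 0,"spin": 0},
    {"x": 0,"y": -20,"z": 0,"spin": 0},
  ],
  grip=14,
)

```text
time_s: 4.2
position: [0.513, 0.2768, 0.0984]
tcp_rot: [[0.02, 0.045, -0.999], [0.999, 0.026, 0.021], [0.027, -0.999, -0.044]]
force: [-1.2, 2.4, -1.0]
opening: 0.166
```

>>> apply_moves(
  steps=[
    {"x": -1,"y": -20,"z": -2,"spin": 0},
    {"x": -1,"y": -20,"z": -2,"spin": 0},
    {"x": -1,"y": -20,"z": -2,"spin": 0},
    {"x": -1,"y": -20,"z": -2,"spin": 0},
    {"x": -1,"y": -20,"z": -1,"spin": 0},
  ],
)

```text
time_s: 4.7
position: [0.5127, 0.1742, 0.096]
tcp_rot: [[0.021, 0.06, -0.998], [0.999, 0.033, 0.023], [0.034, -0.998, -0.059]]
force: [0.6, 1.6, -1.4]
opening: 0.162
```

Run:
```python
from h import *
im=imaging.capture("scene");cv2.imwrite("pics/s2.png",im[:,:,::-1])
s=read_state();print(s['position'],s['tcp_rot'].round(4).tolist(),s['force'])
```

```text
[0.51245873 0.17130748 0.09583859] [[0.0212, 0.0589, -0.998], [0.9993, 0.0303, 0.023], [0.0316, -0.9978, -0.0583]] [  1.42272567 -14.25242526   1.29841987]
```

View pics/s2.png

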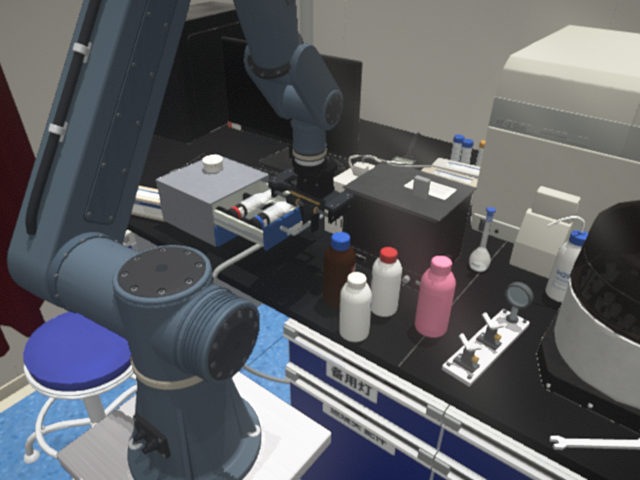

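>>> apply_moves(
  steps=[
    {"x": -8,"y": -12,"z": -1,"spin": 0},
    {"x": -8,"y": -12,"z": -1,"spin": 0},
    {"x": -3,"y": -10,"z": 0,"spin": 0},
  ],
)

```text
time_s: 5.05
position: [0.5064, 0.1555, 0.0962]
tcp_rot: [[0.05, 0.091, -0.995], [0.996, 0.067, 0.056], [0.072, -0.994, -0.087]]
force: [9.0, 61.7, -30.8]
opening: 0.197
```

Run:
```python
from h import *
im=imaging.capture("side");crop(im,230,120,160,120,5,"d3.png")
s=read_state();print(s['position'],s['tcp_rot'].round(4).tolist(),s['force'])
```

```text
[0.50638434 0.15571565 0.09614315] [[0.0496, 0.0909, -0.9946], [0.9962, 0.0674, 0.0558], [0.0722, -0.9936, -0.0872]] [ 11.42777775  59.31325218 -23.53809497]
```

View pics/d3.png

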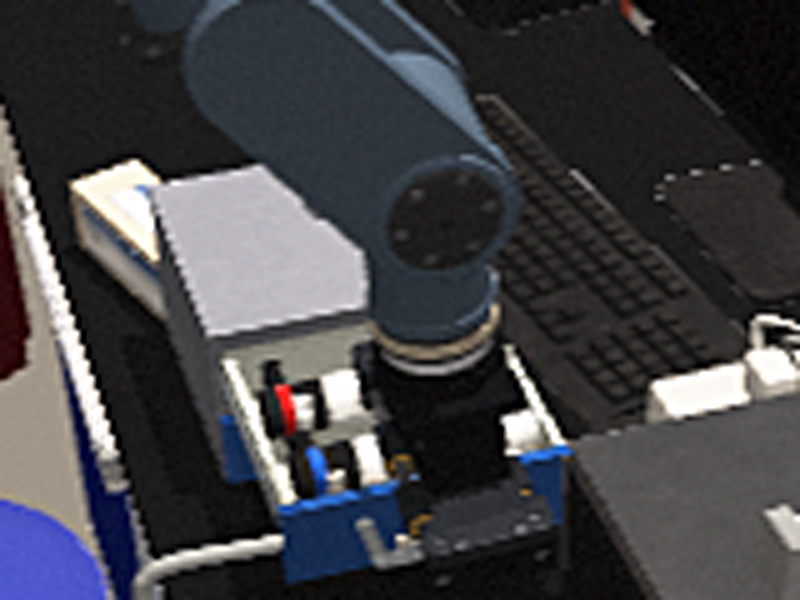

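>>> apply_moves(
  steps=[
    {"x": 0,"y": 0,"z": 0,"spin": 0},
  ],
)

```text
time_s: 5.2
position: [0.507, 0.1596, 0.096]
tcp_rot: [[0.049, 0.092, -0.995], [0.996, 0.071, 0.055], [0.076, -0.993, -0.088]]
force: [-1.2, -1.0, -0.6]
opening: 0.172
```

Run:
```python
from h import *
imaging.capture("side")
s=read_state();print(s['position'],s['tcp_rot'].round(4).tolist(),s['force'],s['joint_positions'])
imaging.capture("side")
s=read_state();print(s['position'],s['tcp_rot'].round(4).tolist(),s['force'],s['joint_positions'])
```

```text
[0.50688718 0.15889237 0.09621529] [[0.0478, 0.0921, -0.9946], [0.9961, 0.0702, 0.0543], [0.0748, -0.9933, -0.0884]] [ 0.25035479 -0.05445047 -0.4658347 ] [  3.20487172  33.32624215 106.82388579   6.57786719  34.510545
 -89.10765197]
[0.50670103 0.15774579 0.09639175] [[0.0477, 0.0918, -0.9946], [0.9962, 0.0689, 0.0541], [0.0735, -0.9934, -0.0882]] [ 1.16074972 11.46951208 -4.41605744] [  3.11631062  33.28928607 106.85950236   6.45811017  34.53350607
 -89.10793546]
```

>>> apply_moves(
  steps=[
    {"x": 0,"y": 0,"z": 0,"spin": 0},
    {"x": 0,"y": 0,"z": 20,"spin": 0},
    {"x": 0,"y": 0,"z": 40,"spin": 0},
    {"x": -5,"y": 0,"z": 40,"spin": 0},
    {"x": -5,"y": 0,"z": 40,"spin": 0},
  ],
  grip=28,
)

```text
time_s: 5.8
position: [0.492, 0.1544, 0.2368]
tcp_rot: [[0.049, 0.078, -0.996], [0.997, 0.063, 0.054], [0.067, -0.995, -0.075]]
force: [0.4, 0.6, 0.5]
opening: 0.319
```

Run:
```python
from h import *
s=read_state();print(s['position'],s['tcp_rot'].round(4).tolist(),s['force'])
imaging.capture("side")
s=read_state();print(s['position'],s['tcp_rot'].round(4).tolist(),s['force'],s['joint_positions'])
im=imaging.capture("wrist");cv2.imwrite("pics/w4.png",im[:,:,::-1])
s=read_state();print(s['position'],s['tcp_rot'].round(4).tolist(),s['force'],s['joint_positions'])
```

```text
[0.49203148 0.15436031 0.23684884] [[0.0493, 0.0785, -0.9957], [0.9965, 0.0635, 0.0543], [0.0675, -0.9949, -0.0751]] [0.4097971  0.64404011 0.4642545 ]
[0.49534254 0.1548705  0.24359072] [[0.048, 0.0911, -0.9947], [0.9965, 0.0644, 0.054], [0.069, -0.9938, -0.0877]] [-0.26393104 -0.18744381  2.59035966] [  3.00223546  18.79334467 100.59941868   4.15616216  55.25402722
 -86.27708754]
[0.49584496 0.15484268 0.24131706] [[0.048, 0.0918, -0.9946], [0.9965, 0.0645, 0.0541], [0.0691, -0.9937, -0.0884]] [ 0.38419035 -0.40640683  0.53650244] [  2.99350025  18.99311362 100.7284013    4.18033056  54.88394025
 -86.31500701]
```

View pics/w4.png

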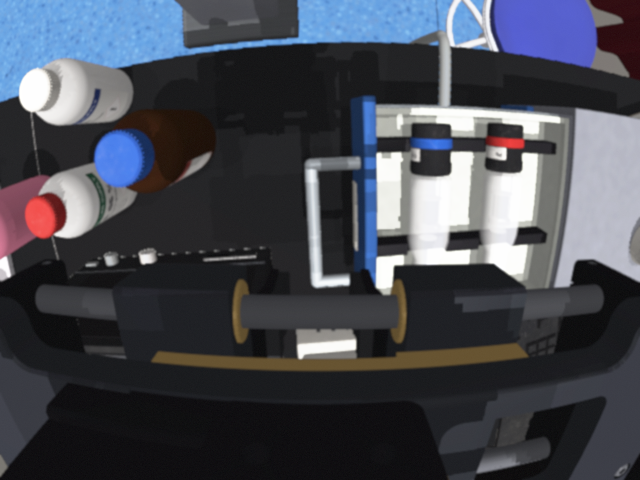

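Run:
```python
from h import *
s=read_state();p=imaging.camera_params("wrist");print(s['position'])
im=imaging.capture("wrist");np.savez("pics/w5.npz",im=im,**p);crop(im,350,90,230,190,3.4,"w5.png")
for r in spotter.cut_out("lamp_blue","wrist")[:3]:
    m=r['mask'];print(r['score'],r['rect'])
    for row in range(115,290,10):
        x=np.nonzero(m[row])[0]
        if len(x):
            c=(x.min()+x.max())/2; print(row,x.min(),x.max(),atz("wrist",(c,row),.099,p).round(4))
for nm,uv in (("bluebase top",(431,126)),("redbase",(505,124)),("handle a",(315,162)),("handle b",(318,280))):
    print(nm,atz("wrist",uv,.103 if 'h' in nm else .099,p).round(4))
```

```text
[0.49584496 0.15484268 0.24131706]
0.94 [405.1, 119.9, 47.8, 143.6]
125 412 451 [0.4278 0.2588 0.099 ]
135 411 452 [0.436  0.2588 0.099 ]
145 411 452 [0.4443 0.2588 0.099 ]
155 411 451 [0.4526 0.2584 0.099 ]
165 409 452 [0.4609 0.2581 0.099 ]
175 412 451 [0.4694 0.2591 0.099 ]
185 410 453 [0.4779 0.2594 0.099 ]
195 408 451 [0.4864 0.2578 0.099 ]
205 409 452 [0.4952 0.259  0.099 ]
215 408 451 [0.504  0.2585 0.099 ]
225 408 450 [0.5129 0.2584 0.099 ]
235 408 449 [0.522  0.2584 0.099 ]
245 408 447 [0.5313 0.2579 0.099 ]
255 411 443 [0.5408 0.258  0.099 ]
bluebase top [0.4286 0.2584 0.099 ]
redbase [0.4249 0.3296 0.099 ]
handle a [0.4544 0.1628 0.103 ]
handle b [0.5544 0.1603 0.103 ]
```

View pics/w5.png

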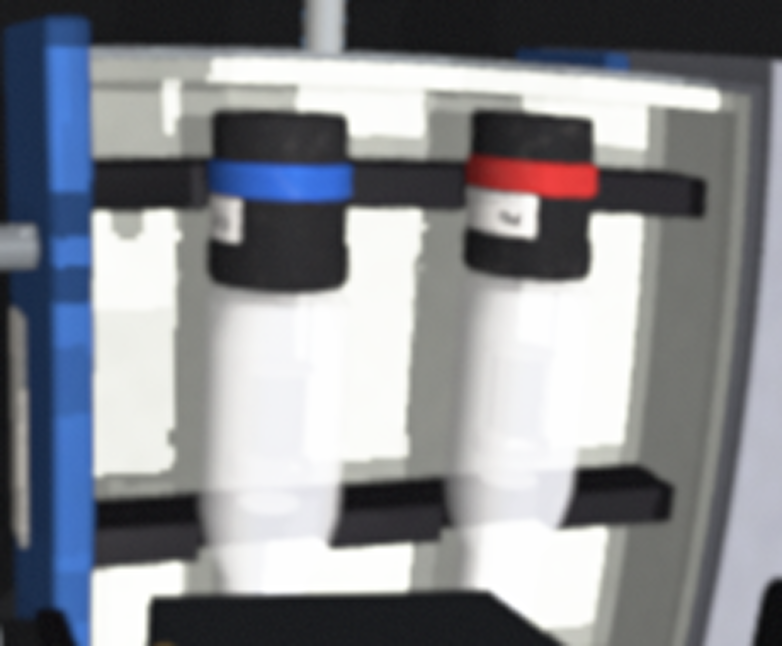

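>>> apply_moves(
  steps=[
    {"x": 2,"y": 20,"z": 0,"spin": 0.015},
    {"x": 2,"y": 25,"z": -5,"spin": 0.015},
    {"x": 2,"y": 25,"z": -20,"spin": 0},
    {"x": 2,"y": 20,"z": -20,"spin": 0},
    {"x": 2,"y": 5,"z": -10,"spin": 0},
  ],
  grip=56,
)

```text
time_s: 6.5
position: [0.5004, 0.2478, 0.1753]
tcp_rot: [[0.024, 0.072, -0.997], [0.998, 0.061, 0.029], [0.063, -0.995, -0.071]]
force: [-0.2, -0.6, 0.2]
opening: 0.621
```

Run:
```python
from h import *
imaging.capture("side")
p=imaging.camera_params("wrist")
im=imaging.capture("wrist");cv2.imwrite("pics/w6.png",im[:,:,::-1])
s=read_state();print(s['position'],s['tcp_rot'].round(4).tolist(),s['force'],s['opening'])
m=spotter.cut_out("lamp_blue","wrist")[0]['mask']
for row in range(85,270,20):
        x=np.nonzero(m[row])[0]
        if len(x): print(row,x.min(),x.max(),atz("wrist",((x.min()+x.max())/2,row),.099,p).round(4))
```

```text
[0.50029904 0.24670359 0.17541948] [[0.0248, 0.0712, -0.9972], [0.9977, 0.0604, 0.0292], [0.0623, -0.9956, -0.0696]] [-0.35272731 -1.10784414  0.95243865] 0.6360771696583702
125 304 353 [0.4263 0.2591 0.099 ]
145 301 358 [0.4384 0.2595 0.099 ]
165 301 355 [0.4506 0.2583 0.099 ]
185 302 358 [0.463  0.2593 0.099 ]
205 301 358 [0.4756 0.2588 0.099 ]
225 302 359 [0.4885 0.2592 0.099 ]
245 301 359 [0.5018 0.2587 0.099 ]
265 302 359 [0.5157 0.2588 0.099 ]
```

View pics/w6.png

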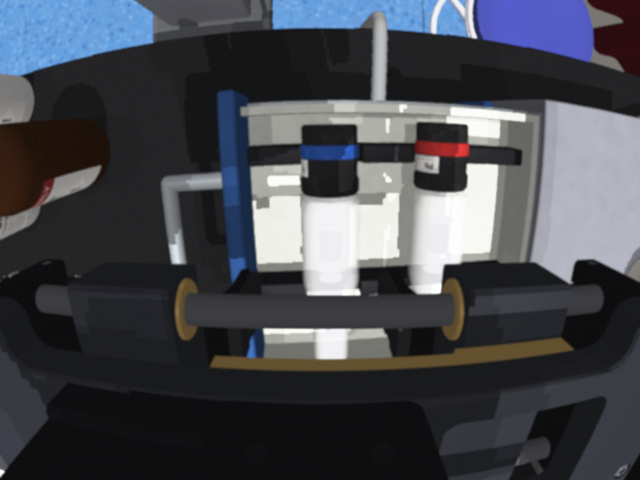

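>>> apply_moves(
  steps=[
    {"x": 5,"y": 11,"z": -5,"spin": 0},
    {"x": 2,"y": 2,"z": -15,"spin": 0},
  ],
)

```text
time_s: 6.85
position: [0.5109, 0.2588, 0.1588]
tcp_rot: [[0.028, 0.08, -0.996], [0.998, 0.062, 0.033], [0.064, -0.995, -0.078]]
force: [-0.3, -0.3, -0.4]
opening: 0.642
```

Run:
```python
from h import *
p=imaging.camera_params("wrist")
im=imaging.capture("wrist");cv2.imwrite("pics/w7.png",im[:,:,::-1])
s=read_state();print(s['position'],s['tcp_rot'].round(4).tolist(),s['force'],s['opening'])
m=spotter.cut_out("lamp_blue","wrist")[0]['mask']
for row in range(85,270,20):
        x=np.nonzero(m[row])[0]
        if len(x): print(row,x.min(),x.max(),atz("wrist",((x.min()+x.max())/2,row),.099,p).round(4))
s=read_state();print(s['position'])
```

```text
[0.50922362 0.25806781 0.15596607] [[0.0283, 0.0743, -0.9968], [0.9977, 0.0601, 0.0328], [0.0623, -0.9954, -0.0724]] [ 0.16864743 -0.34522019 -1.40670203] 0.6437244474099049
105 281 338 [0.4261 0.2593 0.099 ]
125 280 340 [0.4373 0.2593 0.099 ]
145 280 340 [0.4486 0.2589 0.099 ]
165 280 342 [0.4599 0.2591 0.099 ]
185 282 342 [0.4714 0.2593 0.099 ]
205 281 344 [0.4831 0.2592 0.099 ]
225 282 344 [0.4951 0.2591 0.099 ]
245 283 344 [0.5075 0.259  0.099 ]
265 284 344 [0.5204 0.2589 0.099 ]
[0.50844755 0.25781512 0.15644398]
```

>>> apply_moves(
  steps=[
    {"x": -2,"y": 1,"z": -28,"spin": 0},
    {"x": -2,"y": 0.5,"z": -22,"spin": 0},
    {"x": -2,"y": 0.5,"z": -14,"spin": 0},
  ],
)

```text
time_s: 7.25
position: [0.5071, 0.2599, 0.0957]
tcp_rot: [[0.03, 0.084, -0.996], [0.997, 0.062, 0.035], [0.065, -0.995, -0.082]]
force: [-0.2, 0.2, 0.3]
opening: 0.646
```

Run:
```python
from h import *
im=imaging.capture("wrist");cv2.imwrite("pics/w8.png",im[:,:,::-1])
s=read_state();print(s['position'],s['tcp_rot'].round(4).tolist(),s['force'],s['opening'])
im=imaging.capture("side");crop(im,230,120,160,120,5,"d8.png")
s=read_state();print(s['position'],s['tcp_rot'].round(4).tolist(),s['force'],s['opening'])
```

```text
[0.50530171 0.2594917  0.09377169] [[0.03, 0.0794, -0.9964], [0.9975, 0.0611, 0.0349], [0.0636, -0.995, -0.0774]] [-0.6020273   0.29071603 -0.32984019] 0.6420139595364248
[0.50558994 0.25959604 0.09484701] [[0.0298, 0.0798, -0.9964], [0.9975, 0.0612, 0.0348], [0.0638, -0.9949, -0.0778]] [-1.00185709  0.62361013  0.73534128] 0.6440203308456298
```

View pics/w8.png

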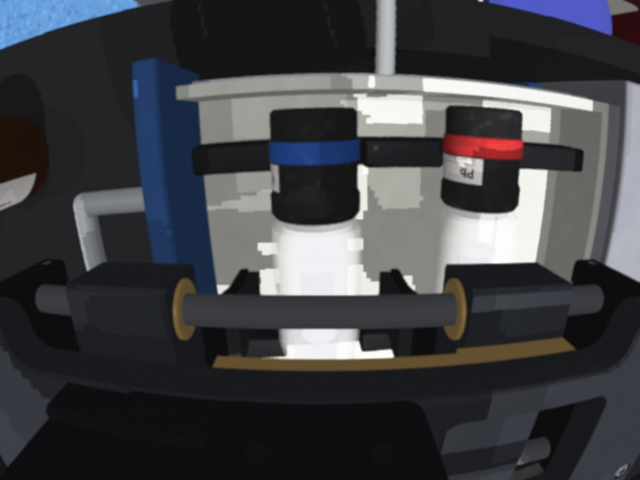

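View pics/d8.png

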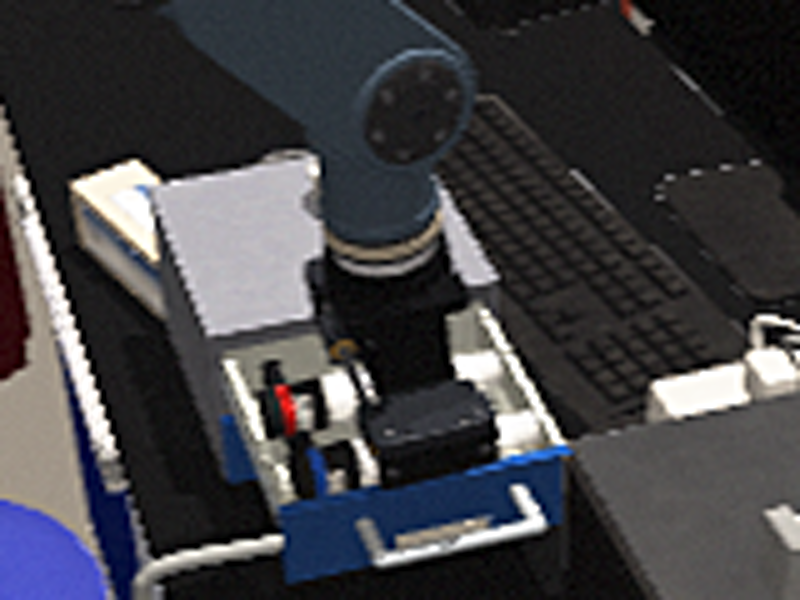

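>>> apply_moves(
  steps=[
    {"x": 0,"y": 0,"z": -6,"spin": 0},
  ],
)

```text
time_s: 7.45
position: [0.507, 0.2597, 0.0901]
tcp_rot: [[0.03, 0.083, -0.996], [0.997, 0.062, 0.035], [0.065, -0.995, -0.081]]
force: [0.7, 0.8, 0.7]
opening: 0.644
```

>>> apply_moves(
  steps=[
    {"x": 0,"y": 0,"z": -1,"spin": 0},
    {"x": 0,"y": 0,"z": -1,"spin": 0},
    {"x": 0,"y": 0,"z": -1,"spin": 0},
    {"x": 0,"y": 0,"z": -1,"spin": 0},
  ],
  grip=20,
)

```text
time_s: 7.85
position: [0.509, 0.2599, 0.0886]
tcp_rot: [[0.03, 0.087, -0.996], [0.997, 0.063, 0.036], [0.066, -0.994, -0.085]]
force: [-0.9, -0.1, 5.0]
opening: 0.417
```

>>> apply_moves(
  steps=[
    {"x": 0,"y": 0,"z": 0,"spin": 0},
    {"x": 0,"y": 0,"z": 10,"spin": 0},
    {"x": 0,"y": 0,"z": 20,"spin": 0},
    {"x": 0,"y": 0,"z": 25,"spin": 0},
    {"x": 0,"y": 0,"z": 25,"spin": 0},
    {"x": 0,"y": 0,"z": 25,"spin": 0},
  ],
  grip=5,
)

```text
time_s: 8.45
position: [0.505, 0.2587, 0.1947]
tcp_rot: [[0.031, 0.077, -0.997], [0.998, 0.06, 0.036], [0.063, -0.995, -0.075]]
force: [0.2, 0.1, -0.5]
opening: 0.413
```

Run:
```python
from h import *
im=imaging.capture("wrist");cv2.imwrite("pics/w9.png",im[:,:,::-1])
s=read_state();print(s['position'],s['tcp_rot'].round(4).tolist(),s['force'],s['opening'])
im=imaging.capture("side");crop(im,230,120,160,120,5,"d9.png")
s=read_state();print(s['position'],s['tcp_rot'].round(4).tolist(),s['force'],s['opening'])
```

```text
[0.50771423 0.25966697 0.19926865] [[0.0302, 0.0856, -0.9959], [0.9974, 0.0624, 0.0356], [0.0652, -0.9944, -0.0835]] [ 0.81790443 -0.63938476  2.11194829] 0.41075220653284805
[0.50786554 0.25961892 0.19760443] [[0.0303, 0.0859, -0.9958], [0.9974, 0.0625, 0.0357], [0.0653, -0.9943, -0.0838]] [ 1.44539833 -0.00591872 -1.14112064] 0.41313482057978734
```

View pics/w9.png

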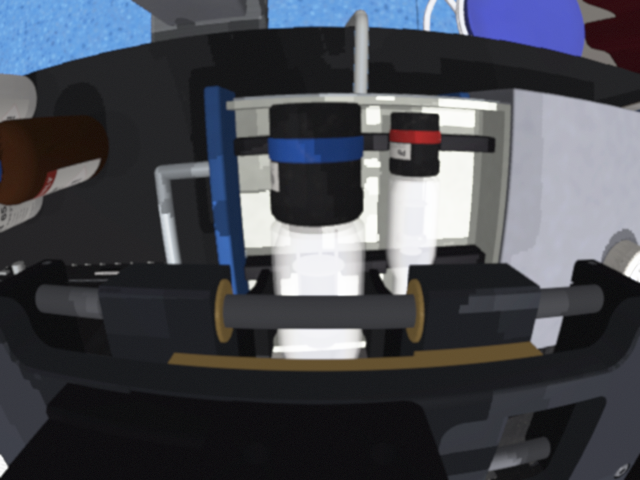

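View pics/d9.png

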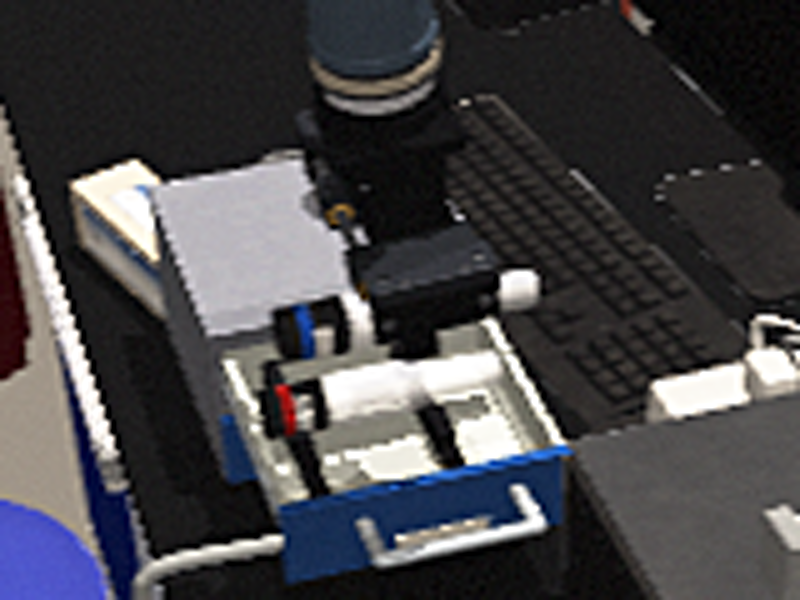

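>>> apply_moves(
  steps=[
    {"x": -20,"y": 0,"z": 25,"spin": 0},
    {"x": -20,"y": 0,"z": 25,"spin": 0},
    {"x": -15,"y": -10,"z": 15,"spin": 0},
    {"x": 0,"y": -30,"z": 0,"spin": 0},
    {"x": 0,"y": -30,"z": 0,"spin": 0},
    {"x": 0,"y": -30,"z": 0,"spin": 0},
  ],
)

```text
time_s: 9.15
position: [0.4477, 0.1593, 0.2615]
tcp_rot: [[0.024, 0.082, -0.996], [0.998, 0.062, 0.029], [0.065, -0.995, -0.08]]
force: [0.7, 0.2, -1.3]
opening: 0.411
```

>>> apply_moves(
  steps=[
    {"x": 0,"y": -35,"z": 0,"spin": 0},
    {"x": 0,"y": -40,"z": 0,"spin": 0},
    {"x": 0,"y": -40,"z": 0,"spin": 0},
    {"x": 0,"y": -40,"z": 0,"spin": 0},
    {"x": 0,"y": -40,"z": 0,"spin": 0},
    {"x": 0,"y": -40,"z": 0,"spin": 0},
    {"x": 0,"y": -40,"z": 0,"spin": 0},
    {"x": 2,"y": -35,"z": 0,"spin": 0},
    {"x": 2,"y": -30,"z": 0,"spin": 0},
  ],
)

```text
time_s: 10.05
position: [0.4439, -0.1922, 0.2552]
tcp_rot: [[0.023, 0.072, -0.997], [0.997, 0.066, 0.028], [0.068, -0.995, -0.07]]
force: [0.4, 0.7, -1.5]
opening: 0.413
```

Run:
```python
from h import *
im=imaging.capture("side");cv2.imwrite("pics/d10.png",im[:,:,::-1])
s=read_state();print(s['time_s'],s['position'],s['tcp_rot'].round(4).tolist(),s['force'],s['opening'])
im=imaging.capture("scene");cv2.imwrite("pics/s10.png",im[:,:,::-1])
s=read_state();print(s['position'],s['tcp_rot'].round(4).tolist())
im=imaging.capture("wrist");cv2.imwrite("pics/w10.png",im[:,:,::-1])
```

```text
10.1 [ 0.44548633 -0.19763478  0.25532037] [[0.0248, 0.074, -0.9969], [0.9978, 0.06, 0.0293], [0.062, -0.9955, -0.0724]] [ 1.79685811 -4.77615587 -0.16559858] 0.41369121397764225
[ 0.44513969 -0.19476185  0.25530327] [[0.0261, 0.0736, -0.9969], [0.9975, 0.0632, 0.0308], [0.0653, -0.9953, -0.0718]]
```

View pics/d10.png

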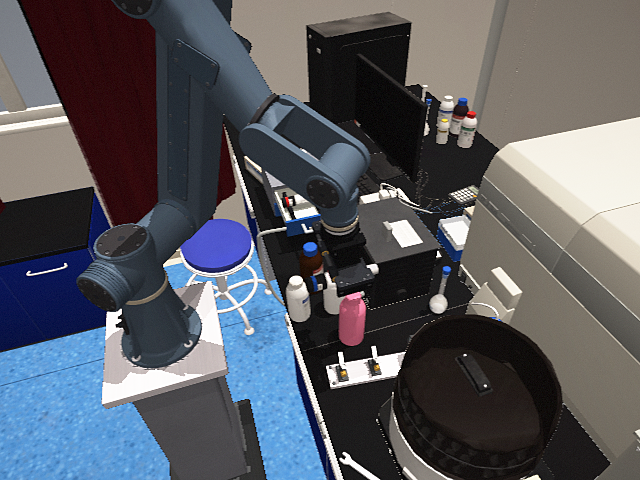

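View pics/s10.png

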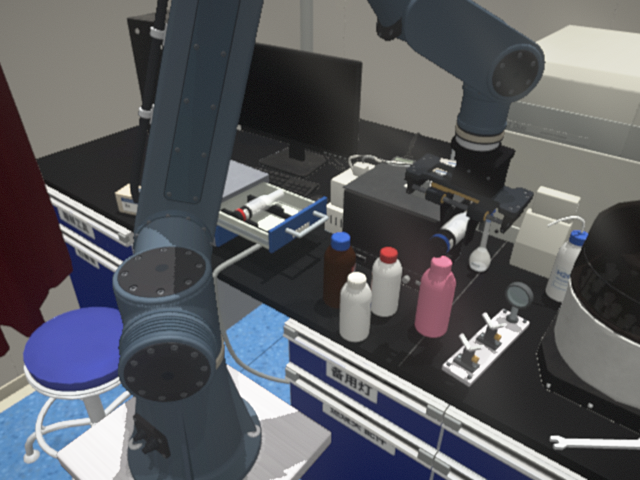

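View pics/w10.png

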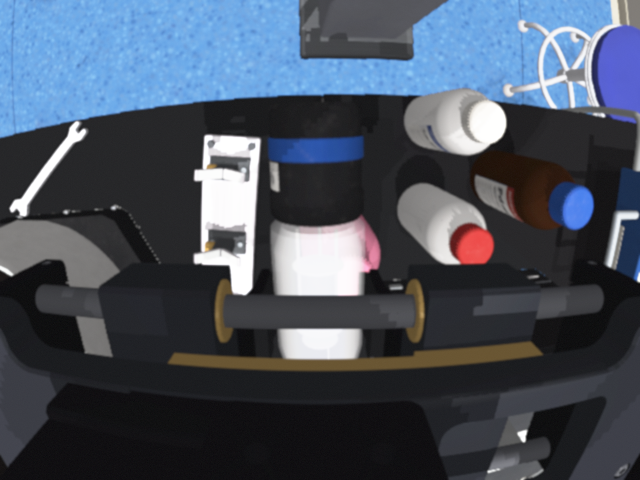

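Run:
```python
from h import *
p=imaging.camera_params("wrist");im=imaging.capture("wrist");s=read_state();print(s['position'],s['tcp_rot'].round(4).tolist())
np.savez("pics/w11.npz",**p,im=im)
from fit import T
k=4;x0,y0,w,h=180,125,100,175
c=np.ascontiguousarray(cv2.resize(im[y0:y0+h,x0:x0+w],None,fx=k,fy=k,interpolation=2)); raw=c.copy()
q=[.4557,-.2829,-1.6966]
for X in T(q,np.array([[-.03,-.0758,.012],[.03,-.0758,.012],[-.03,.154,.012],[-.024,-.041,.073],[.024,-.041,.073],[-.024,.041,.073],[.024,.041,.073],[0,-.041,.0515],[0,.041,.0515]])):
    u=proj("wrist",X,p)[0];cv2.circle(c,(int((u[0]-x0)*k),int((u[1]-y0)*k)),3,(255,0,0),-1)
o=np.hstack([raw,c])[:600];cv2.imwrite("pics/w11.png",o[:,:,::-1]);print(o.shape)
```

```text
[ 0.4438129  -0.19041135  0.25502961] [[0.0236, 0.0708, -0.9972], [0.9973, 0.0677, 0.0284], [0.0695, -0.9952, -0.069]]
(600, 800, 3)
```

View pics/w11.png

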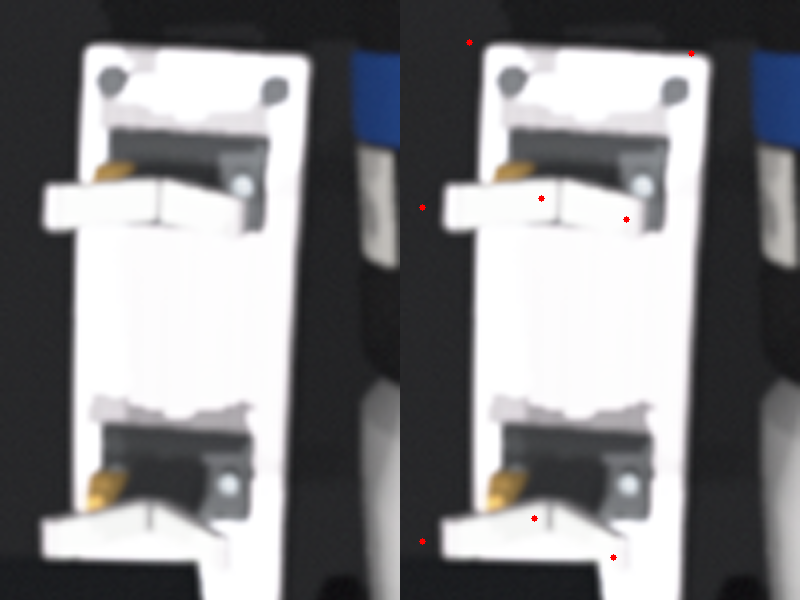

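```bash
cat > mfit.py <<'E'
from fit import *
d=np.load("pics/w11.npz");P["wrist"]={k:d[k] if d[k].ndim else float(d[k]) for k in("fov_y","cx","cy","R","t")}
sc=lambda x,y:(430+x/2.5,270+(y-300)/2.5); sd=lambda x,y:(310+(x-400)/4,330+(y-300)/4)
w=lambda x,y:(180+x/4-.4,125+y/4-.4)
z=.012
A=[("scene",(-.03,-.115,z),sc(32,545)),("scene",(.03,-.115,z),sc(98,580)),("scene",(-.03,.115,z),sc(185,398)),("scene",(.03,.115,z),sc(248,430)),
("scene",(0,.135,.076),sc(224,362)),("scene",(-.024,-.041,.073),sc(80,463)),("scene",(-.024,.041,.073),sc(138,409)),
("side",(-.024,-.041,.073),sd(520,390)),("side",(-.024,.041,.073),sd(655,368)),("side",(-.03,-.115,z),sd(465,443)),("side",(.03,-.115,z),sd(486,528))]
W=[("wrist",(-.03,-.115,z),w(311,55)),("wrist",(.03,-.115,z),w(84,44)),("wrist",(0,-.041,.0515),w(158,201)),("wrist",(0,.041,.0515),w(151,517)),
("wrist",(.024,-.041,.073),w(43,208)),("wrist",(.024,.041,.073),w(42,540))]
if __name__=="__main__":
  for o in (A,W,A+W):
    q,r=solve(o,[.4557,-.283,-1.697,.039],True);print(q.round(4),np.degrees(q[2]));print(r.round(1).tolist())
E
python3 mfit.py
```

```text
[ 0.4557 -0.2829 -1.6966  0.0392] -97.20830039396071
[[-0.0, -2.5], [2.0, 1.4], [-0.1, -0.6], [1.4, 0.2], [0.0, 0.7], [-0.9, -1.5], [-0.9, -0.8], [0.3, -0.3], [-0.2, -0.7], [-0.4, 0.9], [-0.7, 1.6]]
[ 0.4556 -0.2786 -1.6947  0.0396] -97.10066991982004
[[-0.5, 0.1], [0.5, -0.1], [0.6, -0.5], [0.3, 0.4], [-0.5, -0.2], [-0.3, 0.5]]
[ 0.4558 -0.2799 -1.7062  0.0395] -97.75770029486462
[[-1.6, -3.6], [0.1, 0.3], [-0.7, -1.0], [0.7, -0.1], [-0.8, 0.4], [-2.5, -2.4], [-2.1, -1.4], [-0.1, -1.5], [-0.5, -1.6], [-0.6, -0.4], [-1.2, 0.2], [-0.9, 0.7], [0.2, -0.2], [-0.2, -0.2], [-1.3, 0.6], [-1.2, -0.2], [-1.9, 0.4]]
```

Run:
```python
from h import *
print(atz("side",(383,405),0),atz("side",(397,440),0),atz("scene",(540,385),0.0),atz("scene",(556,340),0.0))
for z in (.1,.2): print(z,atz("side",(394,370),z),atz("side",(395,400),z),atz("scene",(557,330),z),atz("scene",(570,270),z))
p=imaging.camera_params("wrist")
for z in (0,.1,.2): print(z,atz("wrist",(125,230),z,p),atz("wrist",(90,240),z,p),atz("wrist",(112,330),z,p))
```

```text
[ 0.48054084 -0.37481295  0.        ] [ 0.47664524 -0.45852397  0.        ] [ 0.46187419 -0.40064524  0.        ] [ 0.59905452 -0.38791416  0.        ]
0.1 [ 0.50919733 -0.35274678  0.1       ] [ 0.4810543  -0.41803546  0.1       ] [ 0.50280584 -0.39240836  0.1       ] [ 0.70409102 -0.35850835  0.1       ]
0.2 [ 0.47485536 -0.40581573  0.2       ] [ 0.44994228 -0.46361128  0.2       ] [ 0.37537416 -0.40425145  0.2       ] [ 0.54432129 -0.37579774  0.2       ]
0 [ 0.47908383 -0.40797112  0.        ] [ 0.48937044 -0.46225502  0.        ] [ 0.61994419 -0.46278155  0.        ]
0.1 [ 0.4513497  -0.35629929  0.1       ] [ 0.45908835 -0.39713724  0.1       ] [ 0.55731937 -0.39753334  0.1       ]
0.2 [ 0.42361556 -0.30462746  0.2       ] [ 0.42880625 -0.33201945  0.2       ] [ 0.49469455 -0.33228514  0.2       ]
```

Run:
```python
import cv2,numpy as np
a=cv2.imread('pics/w10.png')[100:300,0:220];b=cv2.imread('pics/s10.png')[180:420,440:640];c=cv2.imread('pics/side0.png')[300:480,320:560]
o=[cv2.resize(x,(400,300)) for x in (a,b,c)];o.append(np.zeros_like(o[0]))
cv2.imwrite('pics/pot.png',np.vstack([np.hstack(o[:2]),np.hstack(o[2:])]))
```

```text
(no output)
```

View pics/pot.png

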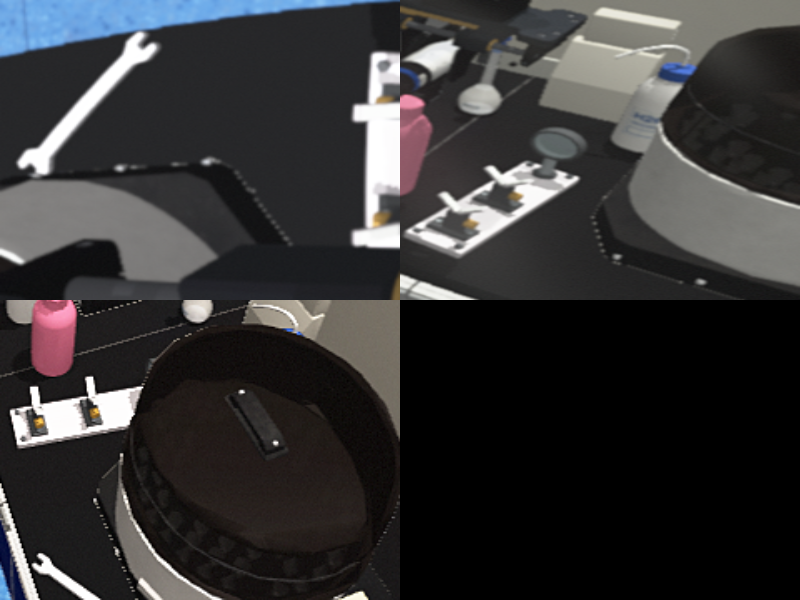

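Run:
```python
import cv2,numpy as np
a=cv2.imread('pics/scene0.png')[250:345,405:470];b=cv2.imread('pics/side0.png')[280:355,325:380]
o=[cv2.resize(x,None,fx=6,fy=6,interpolation=2) for x in (a,b)];h=570
o=[np.pad(x,((0,h-x.shape[0]),(0,0),(0,0))) for x in o];cv2.imwrite('pics/pink.png',np.hstack(o))
```

```text
(no output)
```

View pics/pink.png

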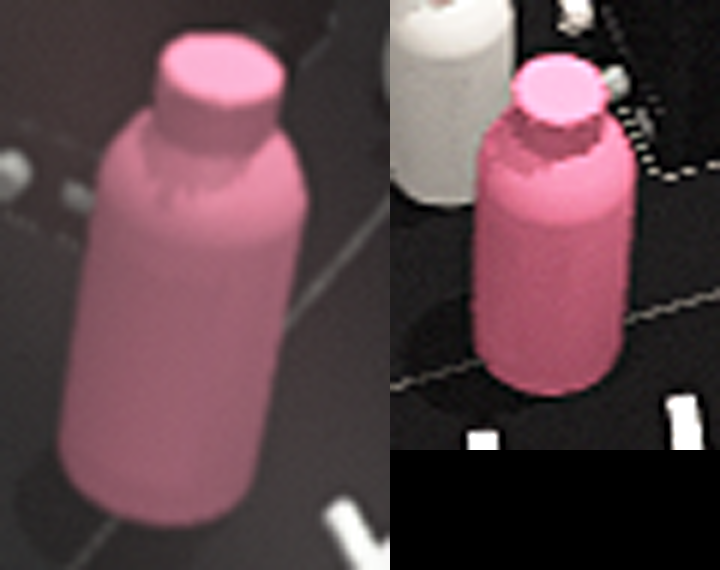

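Run:
```python
from h import *
f=lambda x,y:(405+x/6-.4,250+y/6-.4); g=lambda x,y:(325+(x-390)/6-.4,280+y/6-.4)
print("cap top",tri(("scene",f(222,68)),("side",g(562,90))))
for d in ((160,72),(284,72),(222,34),(222,104)): print(atz("scene",f(*d),.165))
for d in ((515,92),(609,92)): print(atz("side",g(*d),.165))
# body fit
import numpy as np
from scipy.optimize import least_squares
def sil(c,n,r,z0=0.0,z1=.165):
    a=np.linspace(0,2*np.pi,200);pts=np.c_[c[0]+r*np.cos(a),c[1]+r*np.sin(a),0*a+z0];u=proj(n,pts);return u
def res(c):
    u=sil(c,"scene",c[2]);v=sil(c,"side",c[2]);
    w=sil(c,"scene",c[3],.165)
    x=sil(c,"side",c[3],.165)
    return [u[:,1].max()-f(0,525)[1],v[:,1].max()-g(0,395)[1],u[:,0].min()-f(60,0)[0],v[:,0].max()-g(623,0)[0],v[:,0].min()-g(473,0)[0],
      w[:,0].min()-f(160,0)[0],w[:,0].max()-f(284,0)[0],w[:,1].min()-f(0,32)[1],x[:,0].min()-g(515,0)[0],x[:,0].max()-g(609,0)[0],x[:,1].min()-g(0,53)[1]]
o=least_squares(res,[.476,-.169,.033,.018],loss='soft_l1');print(o.x,np.round(res(o.x),1))
print([ (z,proj("scene",[[o.x[0],o.x[1],z]])) for z in (.165,.14,.13,.12)])
```

```text
cap top [ 0.48139546 -0.16885045  0.16322193]
[ 0.46433411 -0.15601363  0.165     ]
[ 0.48861997 -0.18653873  0.165     ]
[ 0.49557214 -0.16174658  0.165     ]
[ 0.46090405 -0.17903107  0.165     ]
[ 0.46278782 -0.16452953  0.165     ]
[ 0.49840236 -0.17684247  0.165     ]
[ 0.48006119 -0.16951907  0.03244554  0.01904096] [-0.4  0.5 -0.3  0.1  0.7  0.1 -0.  -0.3 -0.5 -0.3  0.3]
[(0.165, array([[441.618931  , 260.39992111]])), (0.14, array([[439.75017721, 271.08201814]])), (0.13, array([[439.01741995, 275.27057638]])), (0.12, array([[438.29287552, 279.41218882]]))]
```

>>> apply_moves(
  steps=[
    {"x": 6,"y": -30,"z": 0,"spin": -0.03},
    {"x": 6,"y": -30,"z": 0,"spin": -0.03},
    {"x": 5,"y": -25,"z": 0,"spin": -0.02},
    {"x": 5,"y": -8,"z": -20,"spin": -0.02},
    {"x": 0,"y": 0,"z": -30,"spin": 0},
  ],
)

```text
time_s: 10.75
position: [0.4667, -0.2788, 0.2054]
tcp_rot: [[0.118, 0.079, -0.99], [0.99, 0.062, 0.123], [0.071, -0.995, -0.071]]
force: [-0.6, 0.1, -1.1]
opening: 0.411
```

Run:
```python
from h import *
for i in range(2):
  imaging.capture("side")
  s=read_state();print(s['time_s'],s['position'],s['tcp_rot'].round(4).tolist(),s['force'],s['opening'])
im=imaging.capture("scene");crop(im,400,130,200,150*3//2,3.3,"s12.png")
im=imaging.capture("side");crop(im,290,220,160,160,3.7,"d12.png")
s=read_state();print(s['time_s'],s['position'],s['tcp_rot'].round(4).tolist(),s['force'],s['opening'])
```

```text
10.8 [ 0.46359508 -0.27560918  0.2001098 ] [[0.1185, 0.0705, -0.9905], [0.9899, 0.0697, 0.1234], [0.0778, -0.9951, -0.0615]] [-0.95888022  1.38005188 -4.34684977] 0.41449316651271506
10.85 [ 0.46299634 -0.27462966  0.20145086] [[0.1181, 0.0687, -0.9906], [0.9898, 0.0718, 0.123], [0.0796, -0.995, -0.0595]] [-0.76751671  1.02109411 -1.91666757] 0.40953720639770735
10.95 [ 0.46475103 -0.27631074  0.20453217] [[0.1176, 0.0736, -0.9903], [0.9902, 0.067, 0.1225], [0.0754, -0.995, -0.065]] [-0.04679951 -0.94130304  0.32263402] 0.4122660288172922
```

View pics/s12.png

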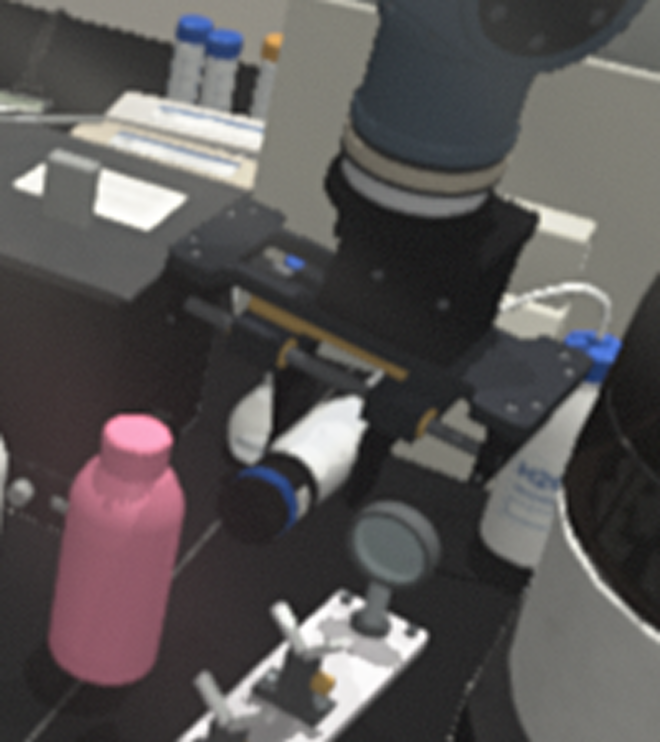

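View pics/d12.png

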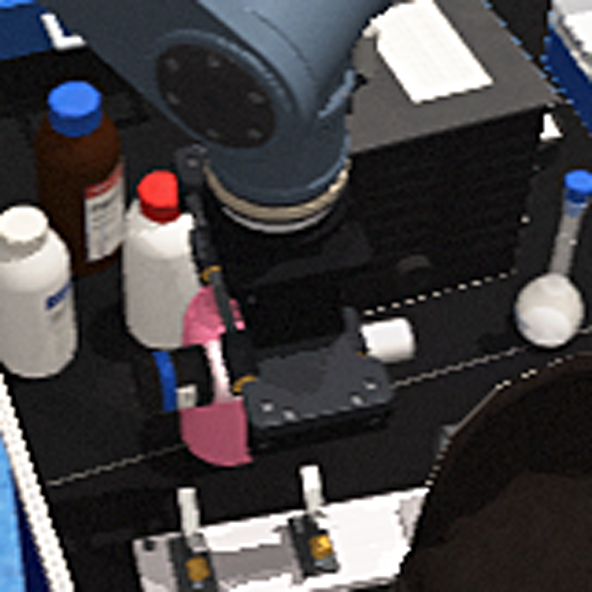

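Run:
```python
from h import *
print(atz("scene",(400+258/3.3,130+505/3.3),.2155),atz("side",(290+409/3.7,220+341/3.7),.2155), atz("side",(290+150/3.7,220+382/3.7),.2155))
p=imaging.camera_params("wrist");im=imaging.capture("wrist");s=read_state();print(s['position'],s['tcp_rot'].round(4).tolist())
cv2.imwrite("pics/w12.png",im[:,:,::-1])
for z in (.2155,): print(atz("wrist",(316,100),z,p))
m=spotter.cut_out("lamp_blue","wrist")[0]['mask']
for row in range(85,300,20):
        x=np.nonzero(m[row])[0]
        if len(x): print(row,x.min(),x.max(),atz("wrist",((x.min()+x.max())/2,row),.2155,p).round(4))
```

```text
[ 0.38938715 -0.27160665  0.2155    ] [ 0.5427648  -0.29022325  0.2155    ] [ 0.38965485 -0.26899514  0.2155    ]
[ 0.46536257 -0.27710035  0.20548713] [[0.1176, 0.0755, -0.9902], [0.9903, 0.065, 0.1226], [0.0736, -0.995, -0.0671]]
[ 0.38097097 -0.26874435  0.2155    ]
105 273 359 [ 0.3828 -0.269   0.2155]
125 268 361 [ 0.3902 -0.2704  0.2155]
145 269 363 [ 0.3976 -0.2707  0.2155]
165 270 360 [ 0.405  -0.272   0.2155]
185 271 362 [ 0.4126 -0.2723  0.2155]
205 270 363 [ 0.4203 -0.2733  0.2155]
225 271 364 [ 0.4282 -0.2738  0.2155]
245 270 364 [ 0.4363 -0.275   0.2155]
265 272 364 [ 0.4448 -0.2756  0.2155]
285 273 363 [ 0.4536 -0.2766  0.2155]
```

View pics/w12.png

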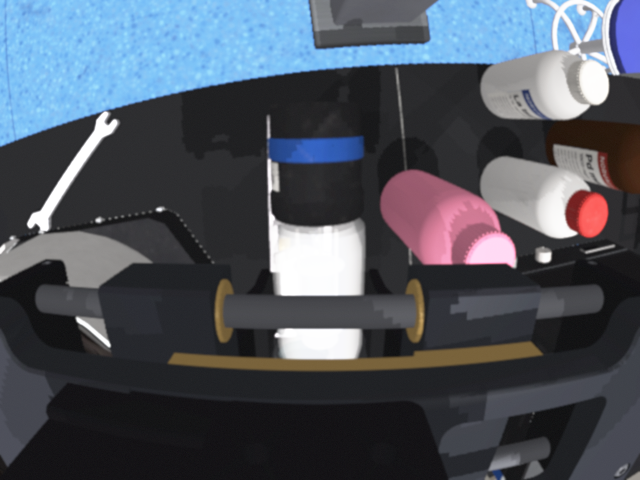

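>>> apply_moves(
  steps=[
    {"x": 2,"y": -3,"z": -30,"spin": 0},
    {"x": 1,"y": -1,"z": -30,"spin": 0},
    {"x": 0,"y": 0,"z": -25,"spin": 0},
  ],
)

```text
time_s: 11.35
position: [0.4742, -0.2849, 0.128]
tcp_rot: [[0.114, 0.092, -0.989], [0.992, 0.049, 0.119], [0.059, -0.995, -0.085]]
force: [-0.1, 1.0, -2.1]
opening: 0.417
```

Run:
```python
from h import *
for i in range(1):
  imaging.capture("wrist")
  s=read_state();print(s['time_s'],s['position'],s['tcp_rot'].round(4).tolist(),s['force'],s['opening'])
im=imaging.capture("scene");crop(im,400,200,150,150,4,"s13.png")
im=imaging.capture("side");crop(im,290,270,120,120,4.9,"d13.png")
s=read_state();print(s['time_s'],s['position'],s['tcp_rot'].round(4).tolist(),s['force'],s['opening'])
```

```text
11.4 [ 0.47226015 -0.28318554  0.12447458] [[0.1146, 0.0863, -0.9897], [0.9914, 0.054, 0.1195], [0.0638, -0.9948, -0.0794]] [-0.45454024  0.51075998 -3.70198546] 0.41444871572373804
11.5 [ 0.4728684  -0.28374062  0.12725516] [[0.1146, 0.0877, -0.9895], [0.9914, 0.053, 0.1195], [0.0629, -0.9947, -0.0808]] [ 0.02407239  0.2276386  -0.86387915] 0.4107407707638167
```

View pics/s13.png

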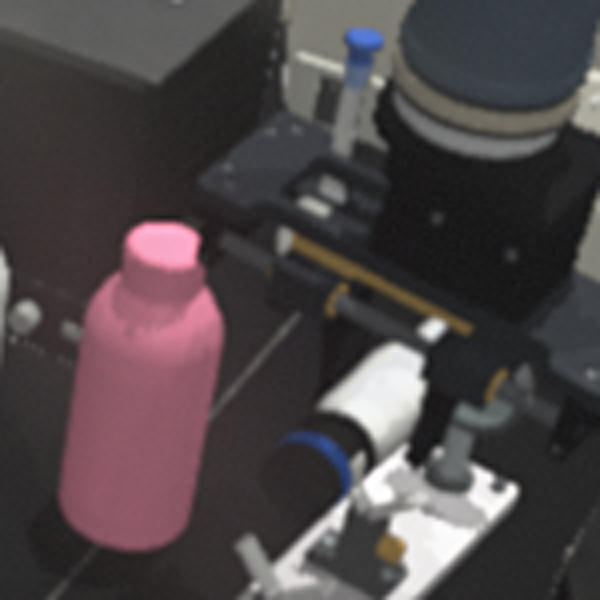

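View pics/d13.png

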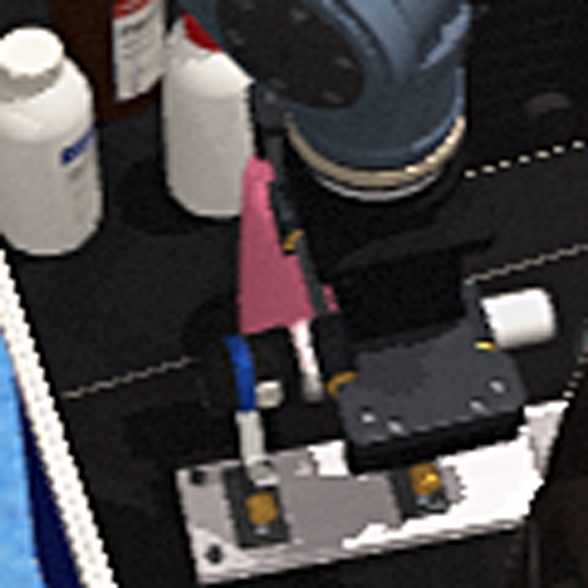

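Run:
```python
from h import *
print(atz("scene",(400+303/4,200+478/4),.138),atz("side",(290+551/4.9,270+318/4.9),.138),atz("side",(290+205/4.9,270+372/4.9),.138))
p=imaging.camera_params("wrist");im=imaging.capture("wrist");s=read_state();print(s['position'],s['tcp_rot'].round(4).tolist())
np.savez("pics/w14.npz",**p,im=im)
cv2.imwrite("pics/w14.png",im[:,:,::-1])
m=spotter.cut_out("lamp_blue","wrist")[0]['mask']
z=s['position'][2]+.011
for row in range(105,300,40):
        x=np.nonzero(m[row])[0]
        if len(x): print(row,x.min(),x.max(),atz("wrist",((x.min()+x.max())/2,row),z,p).round(4))
```

```text
[ 0.39489872 -0.27982603  0.138     ] [ 0.55250051 -0.29719194  0.138     ] [ 0.39060817 -0.27315752  0.138     ]
[ 0.4735147  -0.28447126  0.12818584] [[0.1146, 0.0895, -0.9894], [0.9915, 0.0511, 0.1195], [0.0613, -0.9947, -0.0828]]
105 273 359 [ 0.3908 -0.2765  0.1392]
145 269 362 [ 0.4054 -0.2784  0.1392]
185 271 361 [ 0.4202 -0.2799  0.1392]
225 271 364 [ 0.4357 -0.2812  0.1392]
265 273 364 [ 0.4522 -0.2827  0.1392]
```

View pics/w14.png

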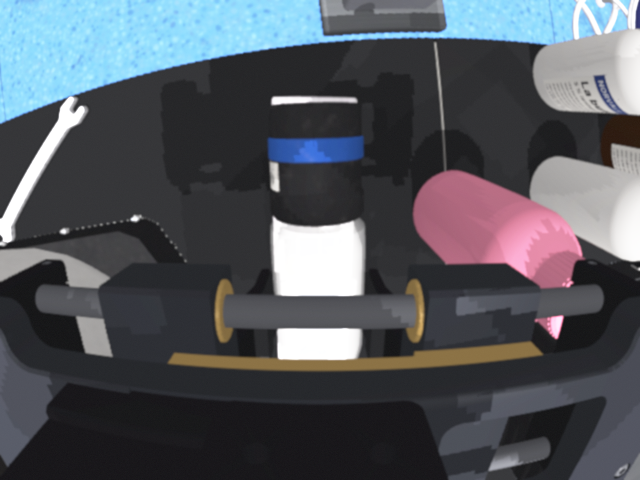

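Run:
```python
from h import *
d=np.load("pics/w14.npz");R=d['R'];t=d['t'];C=-R.T@t
# TCP at w14
pT=np.array([0.4735147,-0.28447126,0.12818584]);RT=np.array([[0.1146,0.0895,-0.9894],[0.9915,0.0511,0.1195],[0.0613,-0.9947,-0.0828]])
ct=RT.T@(C-pT);A=R@RT;print("cam in tool",ct)
p2=np.array([0.46536257,-0.27710035,0.20548713]);R2=np.array([[0.1176,0.0755,-0.9902],[0.9903,0.065,0.1226],[0.0736,-0.995,-0.0671]])
Rc=A@R2.T;Cc=p2+R2@ct;P=dict(fov_y=float(d['fov_y']),cx=float(d['cx']),cy=float(d['cy']),R=Rc,t=-Rc@Cc)
for uv in ((491,252),(468,252),(515,254)): print("cap",atz("wrist",uv,.165,P))
# now: tool coords of cap edge at final pose
pf=np.array([.471,-.281,.083])
for cap in ([.480,-.1695,.165],atz("wrist",(491,252),.165,P)):
  v=RT.T@(np.array(cap)-pf);print("tool coords of cap centre top",v.round(4))
# body end: tool x +.095, y from -.062 back
for x in(.095,):
  for zz in(-.0375,.0375): print("body corner",pf+RT@np.array([x,-.062,zz]))
```

```text
cam in tool [ 7.03701705e-06 -1.53217673e-01  6.64348423e-02]
cap [ 0.47386417 -0.16921436  0.165     ]
cap [ 0.47132581 -0.1853852   0.165     ]
cap [ 0.478123   -0.15087177  0.165     ]
tool coords of cap centre top [ 0.1166 -0.0751 -0.0024]
tool coords of cap centre top [ 0.1162 -0.0756  0.0037]
body corner [ 0.5134405  -0.19445695  0.1535999 ]
body corner [ 0.4392355  -0.18549445  0.1473899 ]
```

>>> apply_moves(
  steps=[
    {"x": 0,"y": 1,"z": -18,"spin": 0},
    {"x": -1,"y": 1,"z": -14,"spin": 0},
    {"x": -1,"y": 0,"z": -8,"spin": 0},
  ],
)

```text
time_s: 11.9
position: [0.4762, -0.2866, 0.0952]
tcp_rot: [[0.113, 0.102, -0.988], [0.992, 0.039, 0.118], [0.05, -0.994, -0.097]]
force: [-0.1, -0.4, -0.2]
opening: 0.413
```

Run:
```python
from h import *
for i in range(1):
  p=imaging.camera_params("wrist");im=imaging.capture("wrist");cv2.imwrite("pics/w15.png",im[:,:,::-1])
  s=read_state();print(s['time_s'],s['position'],s['tcp_rot'].round(4).tolist(),s['force'],s['opening'])
im=imaging.capture("scene");crop(im,400,200,150,150,4,"s15.png")
im=imaging.capture("side");crop(im,290,270,120,120,4.9,"d15.png")
s=read_state();print(s['time_s'],s['position'],s['tcp_rot'].round(4).tolist(),s['force'],s['opening'])
```

```text
11.95 [ 0.47566983 -0.28633754  0.09426229] [[0.1135, 0.1007, -0.9884], [0.9922, 0.0398, 0.118], [0.0512, -0.9941, -0.0954]] [-0.30741749  0.5489053  -2.16180879] 0.4133226038435866
12.05 [ 0.47578452 -0.28639469  0.09484779] [[0.1137, 0.1008, -0.9884], [0.9922, 0.0398, 0.1182], [0.0513, -0.9941, -0.0955]] [-0.35592696  0.5894731  -1.37879567] 0.41289301936575695
```

View pics/s15.png

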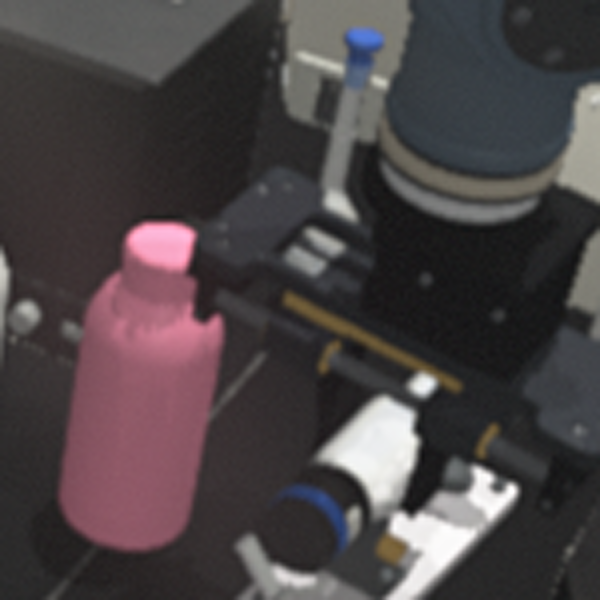

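View pics/d15.png

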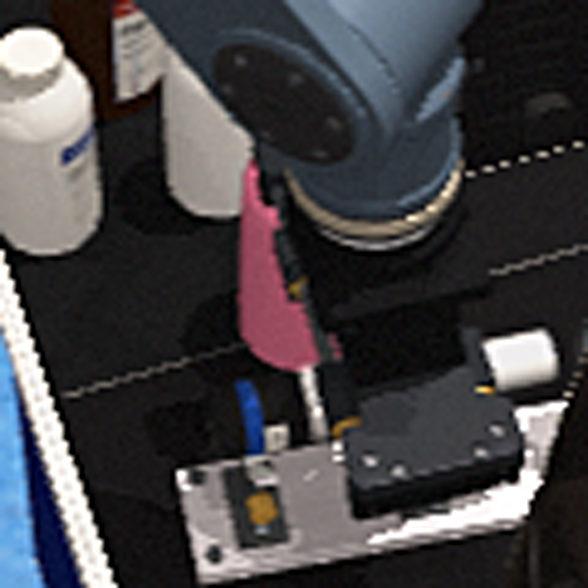

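View pics/w15.png

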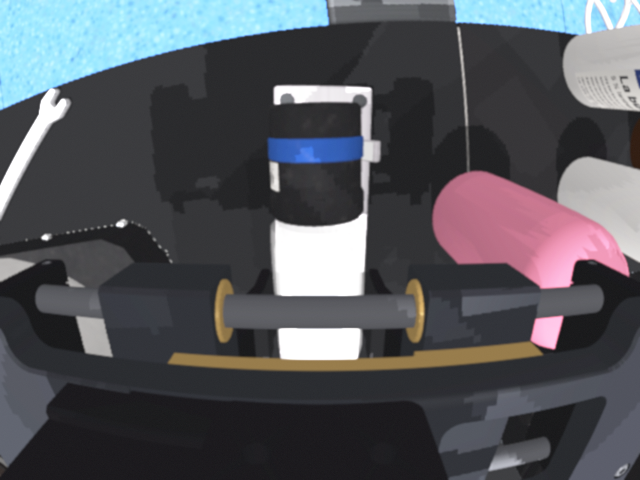

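Run:
```python
from fit import *
P["wrist"]=p=imaging.camera_params("wrist");im=imaging.capture("wrist");s=read_state();print(s['position'])
crop(im,250,70,150,150,4,"w16.png")
print(atz("wrist",(275,87.5),.012,p),atz("wrist",(372.5,88),.012,p))
for q in ([.4556,-.2786,-1.6947],[.4557,-.2829,-1.6966]):
  print(proj("wrist",T(q,np.array([[.03,-.0754,.012],[-.03,-.0754,.012],[-.024,-.041,.073],[-.024,-.046,.073]])),p).round(1).tolist())
m=spotter.cut_out("lamp_blue","wrist")[0]['mask'];z=s['position'][2]+.011
for row in range(105,300,40):
        x=np.nonzero(m[row])[0]
        if len(x): print(row,x.min(),x.max(),atz("wrist",((x.min()+x.max())/2,row),z,p).round(4))
```

```text
[ 0.47590444 -0.2865179   0.09496855]
[ 0.3786919  -0.29818329  0.012     ] [ 0.38531843 -0.23927253  0.012     ]
[[273.2, 85.1], [372.0, 86.7], [382.1, 152.2], [382.6, 141.5]]
[[266.5, 86.2], [365.4, 87.5], [373.2, 153.4], [373.7, 142.7]]
105 272 359 [ 0.3936 -0.2792  0.106 ]
145 269 362 [ 0.4081 -0.2809  0.106 ]
185 271 361 [ 0.423  -0.2825  0.106 ]
225 271 364 [ 0.4386 -0.2837  0.106 ]
265 272 364 [ 0.4552 -0.2854  0.106 ]
```

View pics/w16.png

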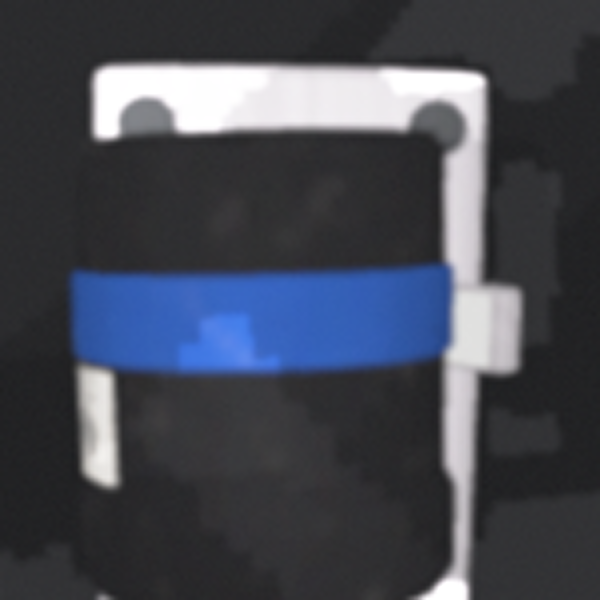

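>>> apply_moves(
  steps=[
    {"x": -6.5,"y": 6,"z": -12,"spin": 0},
  ],
)

```text
time_s: 12.25
position: [0.4718, -0.283, 0.0851]
tcp_rot: [[0.114, 0.107, -0.988], [0.992, 0.034, 0.118], [0.046, -0.994, -0.102]]
force: [1.2, -0.8, -1.3]
opening: 0.416
```

```bash
cat > chk.py <<'E'
from fit import *
import sys
imaging.capture("side")
P["wrist"]=p=imaging.camera_params("wrist");im=imaging.capture("wrist");s=read_state();print(s['time_s'],s['position'],s['tcp_rot'].round(4).tolist(),s['force'],s['opening'])
m=spotter.cut_out("lamp_blue","wrist")[0]['mask'];z=s['position'][2]+.011
q=[.4556,-.2786,-1.6947];c,sn=np.cos(q[2]),np.sin(q[2])
for row in range(105,300,40):
        x=np.nonzero(m[row])[0]
        if len(x):
            X=atz("wrist",((x.min()+x.max())/2,row),z,p);d=X[:2]-q[:2];print(row,"mount x,y",(c*d[0]+sn*d[1]).round(4),(-sn*d[0]+c*d[1]).round(4))
cv2.imwrite(f"pics/w{sys.argv[1]}.png",im[:,:,::-1])
im=imaging.capture("scene");crop(im,400,200,150,150,4,f"s{sys.argv[1]}.png")
im=imaging.capture("side");crop(im,290,270,120,120,4.9,f"d{sys.argv[1]}.png")
s=read_state();print(s['time_s'],s['position'],s['tcp_rot'].round(4).tolist(),s['force'])
E
python3 chk.py 17
```

```text
12.35 [ 0.46827406 -0.27927157  0.08267196] [[0.1136, 0.099, -0.9886], [0.9921, 0.0418, 0.1182], [0.053, -0.9942, -0.0935]] [-0.32090202 -0.41451613 -1.55826373] 0.41316432879381587
105 mount x,y 0.0023 -0.0696
145 mount x,y 0.0023 -0.055
185 mount x,y 0.002 -0.04
225 mount x,y 0.0011 -0.0244
265 mount x,y 0.0009 -0.0077
12.5 [ 0.46998597 -0.28111789  0.08359727] [[0.1136, 0.1022, -0.9883], [0.9923, 0.0383, 0.1181], [0.0499, -0.994, -0.0971]] [-0.41178821 -0.46111193 -0.44987436]
```

View pics/s17.png

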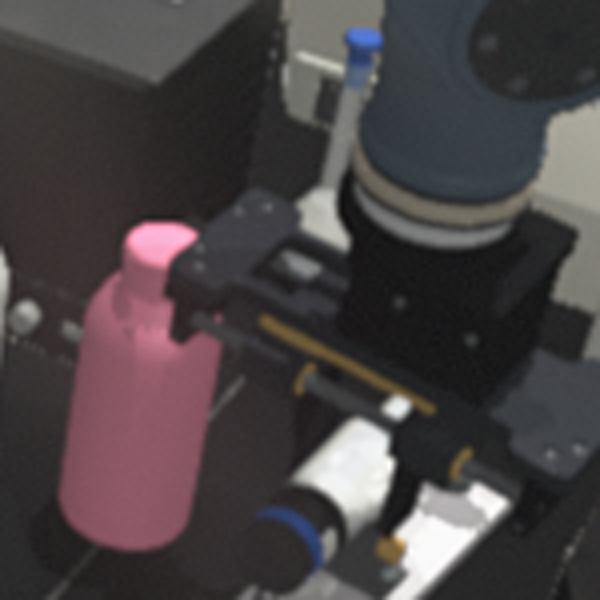

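View pics/d17.png

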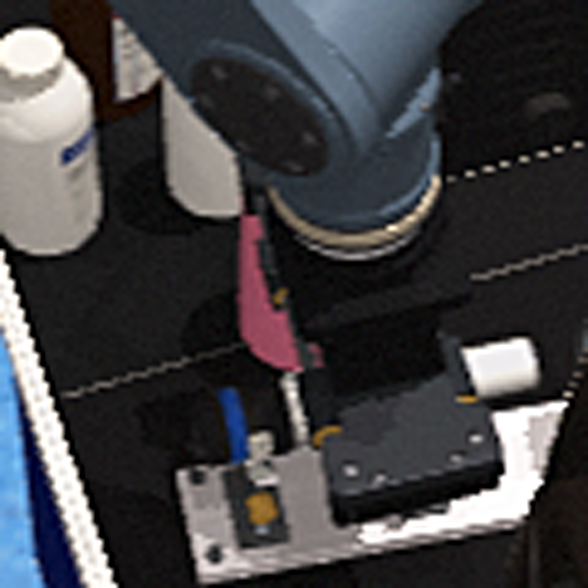

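>>> apply_moves(
  steps=[
    {"x": -1,"y": 0,"z": -5,"spin": 0},
  ],
)

```text
time_s: 12.6
position: [0.47, -0.2821, 0.0795]
tcp_rot: [[0.114, 0.104, -0.988], [0.992, 0.036, 0.118], [0.048, -0.994, -0.1]]
force: [-0.5, -0.2, -0.7]
opening: 0.411
```

```bash
python3 chk.py 18
python3 - <<'E'
from h import *
import time
for i in range(6):
  imaging.capture("side");s=read_state();print(s['time_s'],s['position'].round(4),s['tcp_rot'][:,1].round(4),s['qvel'].round(2))
im=imaging.capture("scene");cv2.imwrite("pics/s19.png",im[:,:,::-1])
E
```

```text
12.7 [ 0.46907735 -0.2813092   0.07843887] [[0.1137, 0.1022, -0.9882], [0.9923, 0.0383, 0.1182], [0.0499, -0.994, -0.0971]] [-0.72379502 -0.84661821 -0.89427476] 0.41070358940211277
105 mount x,y 0.0043 -0.0685
145 mount x,y 0.0044 -0.0539
185 mount x,y 0.0039 -0.0389
225 mount x,y 0.0032 -0.0233
265 mount x,y 0.003 -0.0065
12.85 [ 0.46905766 -0.28119941  0.07858132] [[0.1137, 0.1022, -0.9882], [0.9923, 0.0383, 0.1181], [0.0499, -0.994, -0.0971]] [-0.0212796   0.00456301 -1.92140061]
12.9 [ 0.4691 -0.2812  0.0786] [ 0.1023  0.0383 -0.994 ] [-0.   -0.11  0.08 -0.08  0.06 -0.07]
12.95 [ 0.4691 -0.2812  0.0786] [ 0.1023  0.0382 -0.994 ] [ 0.02  0.01  0.05 -0.01  0.06 -0.11]
13.0 [ 0.4691 -0.2812  0.0786] [ 0.1023  0.0382 -0.994 ] [-0.02  0.01  0.07 -0.06 -0.02  0.06]
13.05 [ 0.469  -0.2812  0.0786] [ 0.1023  0.0383 -0.994 ] [ 0.04  0.04  0.09  0.01 -0.02 -0.1 ]
13.1 [ 0.469  -0.2811  0.0786] [ 0.1023  0.0383 -0.994 ] [-0.02 -0.09  0.06  0.01 -0.08 -0.02]
13.15 [ 0.469  -0.2811  0.0786] [ 0.1023  0.0383 -0.994 ] [ 0.05  0.09 -0.02 -0.01 -0.    0.01]
```

View pics/s19.png

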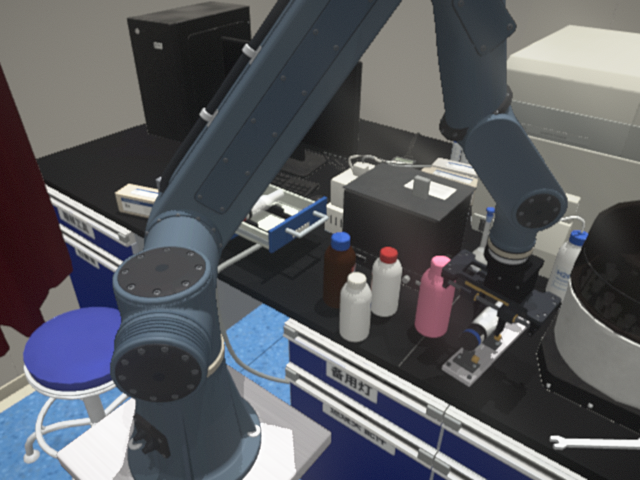

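View pics/w18.png

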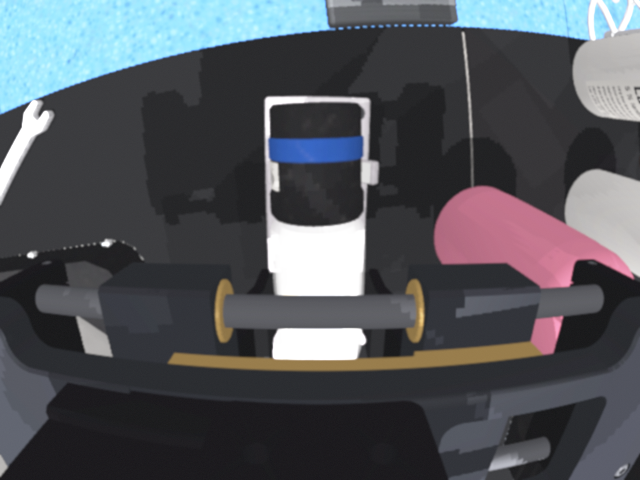

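View pics/d18.png

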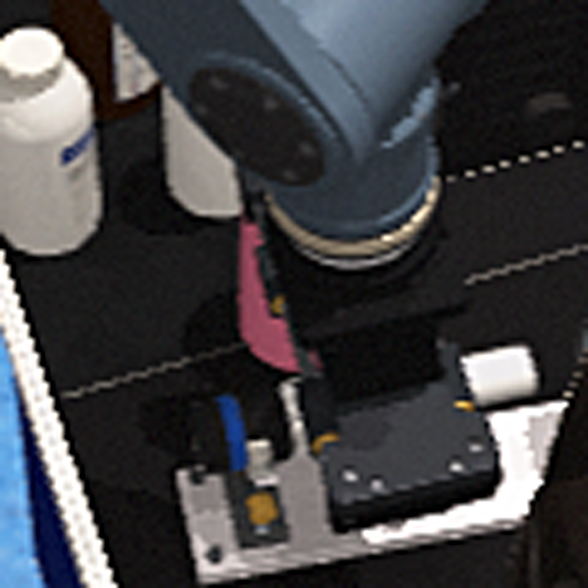

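>>> apply_moves(
  steps=[
    {"x": -0.5,"y": 1,"z": -0.5,"spin": -0.02},
  ],
)

```text
time_s: 13.3
position: [0.4687, -0.2804, 0.0782]
tcp_rot: [[0.135, 0.103, -0.985], [0.99, 0.036, 0.139], [0.05, -0.994, -0.098]]
force: [0.3, 0.5, -0.5]
opening: 0.411
```

```bash
python3 chk.py 20
python3 - <<'E'
from h import *
for i in range(5):
  imaging.capture("side")
s=read_state();print(s['time_s'],s['position'].round(4),s['tcp_rot'].round(4).tolist(),s['qvel'].round(2),s['force'],s['opening'])
im=imaging.capture("scene");cv2.imwrite("pics/s21.png",im[:,:,::-1])
for n in ("scene","side"):
  im=imaging.capture(n)
  for k in ("bottle_amber","bottle_redcap","bottle_whitecap","lamp_red"):
    for r in spotter.cut_out(k,n)[:2]: print(n,k,round(r['score'],2),r['rect'])
E
```

```text
13.4 [ 0.46826028 -0.27972881  0.07800141] [[0.134, 0.1025, -0.9857], [0.9897, 0.0367, 0.1383], [0.0504, -0.9941, -0.0966]] [ 0.24363145 -0.11685927 -0.84857142] 0.41309931666557204
105 mount x,y 0.0006 -0.0697
145 mount x,y 0.001 -0.0551
185 mount x,y 0.001 -0.0401
225 mount x,y 0.0007 -0.0245
265 mount x,y 0.0005 -0.0077
13.55 [ 0.46849643 -0.28006884  0.07809567] [[0.1334, 0.103, -0.9857], [0.9898, 0.0363, 0.1377], [0.0499, -0.994, -0.0971]] [-0.84288776  0.34759574 -0.29579791]
13.8 [ 0.4685 -0.2802  0.0781] [[0.1335, 0.1031, -0.9857], [0.9898, 0.0362, 0.1378], [0.0499, -0.994, -0.0972]] [-0.04  0.06  0.04 -0.09  0.08 -0.06] [-0.22874374  0.14368416 -1.07189164] 0.4116999720270154
scene bottle_amber 0.72 [414.2, 256.1, 42.5, 82.4]
scene bottle_amber 0.65 [325.7, 230.1, 34.2, 78.2]
scene bottle_redcap 0.67 [369.6, 246.4, 32.6, 66.5]
scene bottle_redcap 0.52 [443.8, 318.6, 84.2, 68.3]
scene bottle_whitecap 0.64 [339.3, 272.5, 29.7, 67.9]
scene lamp_red 0.91 [247.2, 188.0, 38.5, 29.9]
scene lamp_red 0.49 [370.8, 246.8, 30.2, 68.3]
side bottle_amber 0.88 [297.7, 258.9, 21.3, 34.4]
side bottle_amber 0.73 [338.3, 317.4, 8.1, 26.4]
side bottle_redcap 0.56 [325.3, 289.0, 16.6, 22.6]
side bottle_whitecap 0.85 [284.2, 274.4, 22.1, 47.7]
side bottle_whitecap 0.53 [274.0, 191.1, 58.8, 37.8]
```

View pics/s20.png

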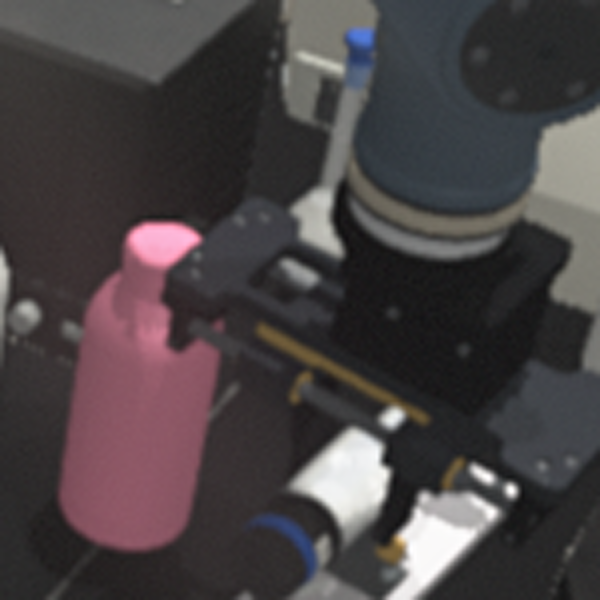

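View pics/w20.png

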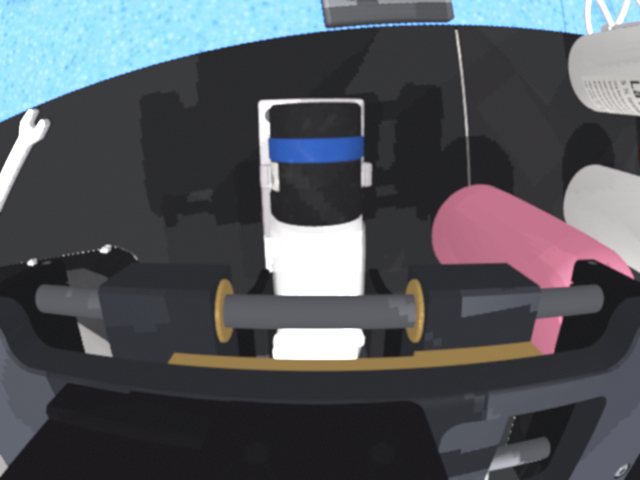

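```bash
python3 -c "
from rig import job
print(job.hand_in())"
```

```text
the job is handed in; nothing more can be done
None
```

I pulled the upper drawer out to its stop, took out the blue-banded lamp and left the red one in the drawer. I carried the blue lamp over the bottles and handed in at about 14 s with it held above the mount's saddles.

**Final position**
- **Sideways and along:** in the mount's frame the lamp axis is about 1 mm off sideways. The base end is at about y = −61 mm, which is the seat position, and the window faces the lens.
- **Height:** the axis is about 88 to 89 mm up, some 12 to 13 mm above the seat. I worked this out from the tool pose at the grasp and did not measure it separately. The window end is probably about 2 mm higher than the base end.
- **At rest:** the arm was still, the fingers were stopped on the glass at 36 mm, and the wrist felt only about the lamp's own weight.

**Surroundings**
- **Drawer and red lamp:** the last scene picture shows the drawer still out and the red lamp lying in it.
- **Bottles:** all three stand where they were.

**What disagreed or was imperfect**
- **Mount position:** the scene and side cameras put the mount about 4 mm further towards −y than the wrist camera did. I used the wrist value because it fitted to within 1 pixel. If the other two are right, the lamp is 3 to 4 mm off sideways, still inside the limit.
- **Tool tilt:** the tool drifted about 6° out of vertical on the way and I could not correct it. The lamp's own tilt changed by only about 1°.
- **Drawer stop:** the wrist force peaked at about 62 N there.
- **Pink bottle:** the gripper's body ended 2 to 3 mm from its cap. I saw no contact, and it has not moved in the pictures.

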